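# Take the pile apart and equip the work stations

### The arm

A 6-joint arm with a two-finger parallel gripper is mounted at the origin on a cart in front of the work surface, level with it; the furniture and walls round the work are solid. World frame = base frame: x ahead of the robot, y to its left, z up, the work surface at z = 0. Lengths are in mm, angles in degrees, forces in N, time in s.
With the tool pointing down it reaches from about 300 to 850 mm from the base axis. Payload 4.2 kg.
Tool frame: the origin (TCP) lies at the very end of the fingers, on their centre line; the grasp point (between the pads) lies 19 mm behind it (env.grasp_offset is the distance from the TCP to the grasp point, in mm); z points along the fingers, y is the line along which they close (so a half turn about z gives the same grasp; the last joint's range is limited). The gripper opens to 91 mm and grips with 3 to 60 N. Pads are 32 mm wide; open, the fingers measure 118 mm over their backs; the gripper's body (76 mm by 178 mm) begins 60 mm behind the grasp point.
Start: joints at [74.485, 18.312, 89.639, -0, 72.044, -1.146], TCP at [142.704, 557.027, 213.976] pointing down, gripper open.
Joint ranges: [-177.97, 177.97], [-48.28, 115.42], [12.27, 149.76], [-77.06, 257.06], [2.81, 150.46], [-146.56, 146.56]. Speed limits (degrees/s): [147.25, 147.25, 180, 180, 180, 180].

### API

Orientations are given as [roll, pitch, yaw] about the fixed x, y, z axes, in that order (R = Rz(yaw) Ry(pitch) Rx(roll)).
In Python, from workcell import env gives the robot as it stands. The module is installed in compiled form; this text tells all that it offers.
- The arm moves only by the tool send_rows, never from a script. Its argument "motion" is a list of rows, each an object of numbers: "tx", "ty", "tz": the shift along the tool's x, y, z in units of 500 mm (1.0 is 500 mm); "rx", "ry", "rz": the turn, a rotation vector about the tool's x, y, z in units of 30 degrees (1.0 is 30 degrees); "gripper": the closure, from -1 (fully open) to 1 (shut). In form: [{"tx": .., "ty": .., "tz": .., "rx": .., "ry": .., "rz": .., "gripper": ..}, ...]. A call has 1 to 12 rows; each row shifts and turns the commanded pose from where the row before left it, along the tool's axes as they then stand; what a row does not reach is not made up. A row lasts 1/8 s, in which the tool goes at most 62.5 mm and 10.7 degrees, less where a joint would pass 70% of its speed; a pose out of reach is approached as far as the arm can. A call with a number of a shift or a turn outside -1 to 1 is refused whole. A call with a gripper value outside its range is refused whole. The fingers move at their own pace and stop on an object; "grip_force" is the grip in N (left out, the last holds). Time passes only in rows, so rows that do not move let the fingers close. It gives the time, the measured TCP pose, the force, the opening and the grip force at its end, in the units of the state.
- env.state(): the state, without advancing time (a new reading comes with each control period).
- env.grab_frame(name): name is "scene" or "side" or "wrist"; returns a dict with "frame" (420x560x3 uint8, red, green, blue), "vertical_fov" (degrees; the focal length in pixels is half the picture's height over the tangent of half this angle, whatever the lens; pixels are square), "cx", "cy" (the principal point, pixels), "rvec" (rotation vector, rad) and "tvec" (3), from world to camera coordinates, as OpenCV has them; the wrist camera has in their place "T_tool_cam" (4x4, takes a point from camera to tool coordinates, whose origin is the TCP and whose axes are the flange's). Camera axes: x right, y down, z forward; pixel columns grow to the right and rows downward; lengths in mm; the calibration is good to about 2 mm. A picture is of the moment at which its call begins: read the wrist's pose just before it. There is no depth.
- env.job_done(): hands the job in; it is judged then, once.
The state is a dict: "time_s": time; "qpos": joint angles; "qvel": joint speeds; "effort": joint torques, N m; "ee_pos": TCP position; "ee_rot": TCP orientation; "force": force on the tool from outside, world axes, zero at the start; "torque": the same for the moment, N m; "gripper_width": finger opening in mm; "gripper_force": force on a finger pad.
Only numpy, scipy, OpenCV 4.12 (cv2) and the standard library are available. Lean on these libraries where they do the work, as an engineer would, in place of code of your own. Each camera call takes 0.05 s, during which the arm holds its last target. There are 200 camera calls.

### The job

A slide box, a large dish, a small jar and a vial have been piled on one another. Take the pile apart from the top down, one thing after another, each straight to its own place: the vial upright on the middle of the stirrer's square plate, the small jar on the middle of the balance's steel pan, the large dish on the middle of the light base's round glass, and last the slide box flat in the middle of the tray, its long side along the tray's long side. Keep all four upright the whole time, and do not shift the beaker or the pump bottle that stand by.

Things in the scene. Friction and masses are not known exactly. Their poses are not given: they have to be found in the camera images.
- vial: Brown vial with a black screw cap, standing upright on the small jar, the topmost of the pile. 57 mm high; body 23 mm in diameter up to 46 mm, cap 18 mm in diameter above. Loose, about 25 g. Origin at the centre of its underside, z up along its axis.
- small_jar: Small flat white plastic jar with a ribbed lid, 40 mm in diameter, 18 mm high, closed. Loose, about 30 g. At the start it lies on the large dish, under the vial. Origin at the centre of its underside, z up.
- large_dish: Large clear petri dish with pale contents, lid fixed, 58 mm in diameter, 15 mm high, its lid flat. Loose, about 18 g. At the start it lies on the slide box, under the small jar. Origin at the centre of its underside, z up.
- slide_case: Dark green slide box, 63 mm (its x) by 84 mm (its y), 30 mm high, flat lid that stays shut. Loose, about 90 g. At the start it lies on the bench at the foot of the pile. Origin at the centre of its underside (within 1 mm), z up, y along the long side; at the start its y points roughly (within 0.4 rad) to the robot's left.
- stirrer_plate (a point): Middle of the top face of the magnetic stirrer's square white plate (92 by 92 mm), 43 mm above the bench. The stirrer is a fixed grey box, 115 by 108 mm, with a black knob on its front.
- balance_pan (a point): Middle of the top face of the balance's round steel pan (84 mm in diameter), 36 mm above the bench. The balance is a fixed low grey box, 130 by 124 mm, with display and keys in front of the pan.
- light_base_glass (a point): Middle of the top face of the light base's round pale glass (100 mm in diameter, in a dark ring), 30.5 mm above the bench. The light base is a fixed low white box, 122 by 132 mm, without display.
- tray: Fixed stainless steel instrument tray, 268 mm (its x) by 173 mm (its y), flat floor 1 mm above the bench, floor 242 by 148 mm, rim 20 mm high. Origin at the centre of the floor, z up, x along the long side; its long side lies across the robot's view, within 0.1 rad of the world's y.
- beaker: Bystander: empty plain glass beaker, 73 mm wide, 94 mm high, loose, to the left of the work. Origin at the centre of its underside.
- pump_bottle: Bystander: blue pump bottle, 212 mm high, 69 by 87 mm, loose, to the right of the work. Origin at the centre of its underside.
Not all that is in view belongs to the job. Leave any orange look-alike of the large_dish alone.

How it is judged (in metres and radians):
On the way, in this order (a step that is already met when the one before it is completed fails the run):
1. the vial stands on the stirrer, released (horizontal distance between vial and stirrer_plate below 0.012 m and z of vial in the frame of stirrer_plate between -0.004 and 0.004 m and angle between vial's own z axis and vertical below 0.1 rad and contact force between vial and the fingers below 0.05 N), for 0.2 s.
2. the small jar lies on the balance pan, released (horizontal distance between small_jar and balance_pan below 0.012 m and z of small_jar in the frame of balance_pan between -0.004 and 0.004 m and angle between small_jar's own z axis and vertical below 0.1 rad and contact force between small_jar and the fingers below 0.05 N), for 0.2 s.
3. the large dish lies on the light base's glass, released (horizontal distance between large_dish and light_base_glass below 0.012 m and z of large_dish in the frame of light_base_glass between -0.004 and 0.004 m and angle between large_dish's own z axis and vertical below 0.1 rad and contact force between large_dish and the fingers below 0.05 N), for 0.2 s.
4. the slide box lies in the tray, released (horizontal distance between slide_case and tray below 0.025 m and z of slide_case in the frame of tray between -0.005 and 0.006 m and angle between slide_case's own z axis and vertical below 0.1 rad and angle between the y axis of slide_case and the x axis of tray, either way round below 0.25 rad and contact force between slide_case and the fingers below 0.05 N), for 0.2 s.
At the end, for the whole second after the job is handed in: Vial, jar and dish upright, at rest, centres within 12 mm of the middle of stirrer plate, balance pan and light base glass respectively; slide box flat on the tray floor, centre within 25 mm of the tray's, long side within 0.25 rad of the tray's long side (horizontal distance between vial and stirrer_plate below 0.012 m and z of vial in the frame of stirrer_plate between -0.004 and 0.004 m and angle between each of vial, small_jar, large_dish, slide_case's own z axis and vertical below 0.1 rad and horizontal distance between small_jar and balance_pan below 0.012 m and z of small_jar in the frame of balance_pan between -0.004 and 0.004 m and horizontal distance between large_dish and light_base_glass below 0.012 m and z of large_dish in the frame of light_base_glass between -0.004 and 0.004 m and horizontal distance between slide_case and tray below 0.025 m and z of slide_case in the frame of tray between -0.005 and 0.006 m and angle between the y axis of slide_case and the x axis of tray, either way round below 0.25 rad and linear speed of each of vial, small_jar, large_dish, slide_case below 0.02 m/s); the robot touches nothing.
It fails at once if one of the four piled things tips over (more than 0.7 rad) (angle between any of vial, small_jar, large_dish, slide_case's own z axis and vertical above 0.7 rad).
It fails at once if the beaker or the pump bottle is shifted by more than 20 mm (distance of any of beaker, pump_bottle from where it was at the start of the episode above 0.02 m).
It also fails if it takes over 109 s, if anything falls off the work surface, if the arm or the gripper's body presses on something with over 40 N, if the wrist force passes 120 N, or if a joint passes its speed limit or range.

## Working session

There is one attempt and no reset: what is moved stays moved. The work goes in short steps, Python scripts to look and compute and a tool call to move; the robot and the scene stay as the last step left them, time stands still between calls to the robot, and variables do not carry over. Pictures are saved under pics/ and viewed, at most 14 in all, crops included, and the job is handed in when it is done.

Besides the shell and the picture viewer there is one more tool, called after "Emit:" by a JSON object that holds its "fn" and its "kwargs", one argument or row to a line. send_rows: Moves the arm, as the interface text tells. Shifts and turns lie within -1 to 1; 1 stands for 500 mm of shift or 30 degrees of turn. Its arguments: {"type":"object","properties":{"motion":{"type":"array"},"grip_force":{"type":"number"}},"required":["motion"]}

```bash
mkdir -p pics; cat > h.py <<'E'
import numpy as np, cv2, pickle
from workcell import env
from scipy.spatial.transform import Rotation as Ro
def grab(name, png=None):
    s=env.state(); f=env.grab_frame(name); f['s']=s
    h,w=f['frame'].shape[:2]; f['f']=h/2/np.tan(np.radians(f['vertical_fov'])/2)
    if name=='wrist':
        T=np.eye(4); T[:3,:3]=Ro.from_euler('xyz',s['ee_rot'],degrees=True).as_matrix(); T[:3,3]=s['ee_pos']
        f['T']=T@np.array(f['T_tool_cam'])
    else:
        R=cv2.Rodrigues(np.array(f['rvec'],float))[0]; T=np.eye(4); T[:3,:3]=R.T; T[:3,3]=-R.T@np.array(f['tvec']).ravel(); f['T']=T
    if png: cv2.imwrite('pics/'+png+'.png',f['frame'][:,:,::-1]); pickle.dump(f,open('pics/'+png+'.pkl','wb'))
    return f
def load(n): return pickle.load(open('pics/'+n+'.pkl','rb'))
def ray(f,u,v):
    d=f['T'][:3,:3]@np.array([(u-f['cx'])/f['f'],(v-f['cy'])/f['f'],1]); return f['T'][:3,3],d/np.linalg.norm(d)
def onz(f,u,v,z):
    o,d=ray(f,u,v); return o+d*(z-o[2])/d[2]
def proj(f,p):
    c=f['T'][:3,:3].T@(np.array(p,float)-f['T'][:3,3]); return c[:2]/c[2]*f['f']+[f['cx'],f['cy']]
E
python3 -c "
from h import *
for n in ['scene','side','wrist']:
    f=grab(n,n+'0'); print(n,f['f'],f['cx'],f['cy'],f['T'].round(2).tolist())
print(env.state(), env.grasp_offset)"
```

```text
scene 474.8338543106551 276.61210141525686 214.226677209113 [[0.55, -0.61, 0.58, -209.94], [-0.84, -0.39, 0.38, -548.3], [-0.01, -0.69, -0.72, 1030.51], [0.0, 0.0, 0.0, 1.0]]
side 452.27915813801246 277.89628022428894 205.00188500418702 [[0.95, -0.18, 0.26, 223.63], [-0.32, -0.53, 0.78, -1013.3], [-0.0, -0.83, -0.56, 752.39], [0.0, 0.0, 0.0, 1.0]]
wrist 305.67147411592595 277.60252058468734 203.67187709409367 [[0.25, 0.93, 0.26, 70.69], [0.97, -0.24, -0.07, 574.27], [-0.0, 0.27, -0.96, 383.85], [0.0, 0.0, 0.0, 1.0]]
{'time_s': 0.15, 'qpos': array([ 7.44832285e+01,  1.83424614e+01,  8.96909631e+01, -1.06479689e-03,
        7.20447932e+01, -1.14551325e+00]), 'qvel': array([-0.02457393,  0.03347411, -0.09065693, -0.04738754,  0.05823444,
        0.04757978]), 'effort': array([-6.55396943e-04, -4.12774730e+01, -2.32154059e+01,  7.26611540e-02,
        4.34891903e-02, -1.06930943e-04]), 'ee_pos': array([142.6134778 , 556.62885387, 213.31694558]), 'ee_rot': array([-1.79921778e+02, -5.51413301e-04,  1.65629070e+02]), 'force': array([-0.60969562, -0.74301881, -0.16584314]), 'torque': array([ 0.03095819, -0.03840765, -0.00640919]), 'gripper_force': 0.0, 'gripper_width': 91.36806373893255} 18.8
```

View pics/scene0.png

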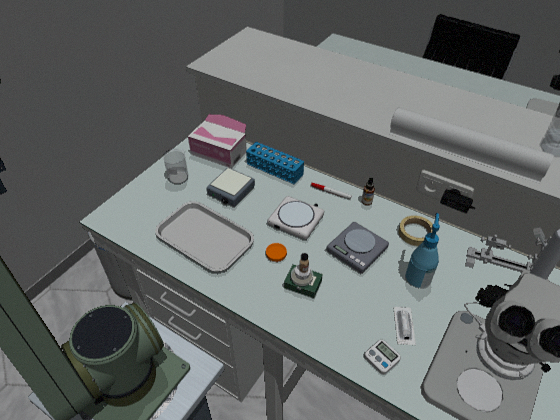

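View pics/side0.png

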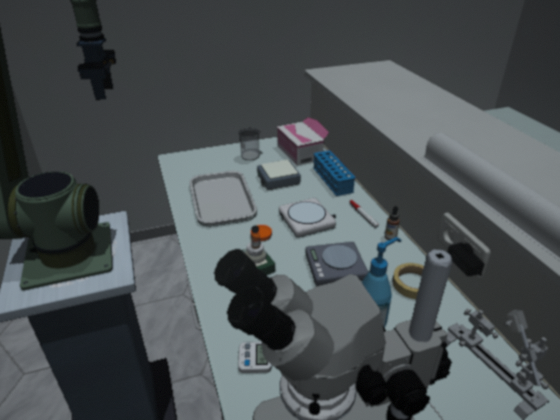

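The scene camera shows:
- **Pile:** vial cap (304,258), box (303,283).
- **Targets:** stirrer (231,183), light base (296,214), balance (358,243), tray (205,236).
- **Bystanders:** beaker (177,167), pump bottle (424,260).
- **Could be mistaken for the targets:** dropper bottle (369,190) for the vial, orange disc (276,252) for the dish, pocket scale (382,356) for the balance, and microscope base disc (480,390) for the glass.

I choose the pile's vial at (304,262), and will check that in an enlarged crop.

```bash
python3 -c "
from h import *
f=load('scene0')
for n,u,v,z in [('cap',304,256,120),('box',303,280,30),('stir',231.5,182,43),('light',296,213,30.5),('bal',359.5,241,36),('tray',205,237,1),('beaker',177,180,0),('pump',421,280,0),('orange',276,252,15)]: print(n,onz(f,u,v,z).round(0))
c=f['frame'][:,:,::-1]
cv2.imwrite('pics/crop0.png',np.hstack([cv2.resize(c[240:305,262:342],(400,325),interpolation=2),cv2.resize(c[140:270,160:320],(400,325),interpolation=2)]))
"
```

```text
cap [ 437. -197.  120.]
box [ 431. -201.   30.]
stir [622. 171.  43.]
light [626. -61.  30.]
bal [ 624. -266.   36.]
tray [428. 124.   1.]
beaker [571. 357.   0.]
pump [ 619. -454.    0.]
orange [482. -85.  15.]
```

View pics/crop0.png

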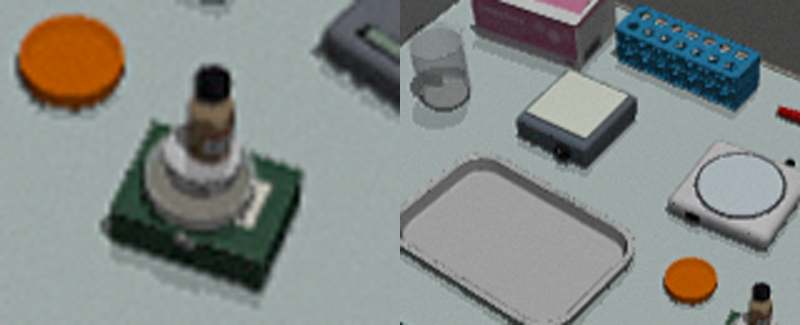

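The crop confirms it: brown vial with a black cap on the white jar, on the pale dish, on the green box. The orange dish is the decoy. I'll turn to yaw 90, so that tool x = world y and tool y = world x, then move to survey.

Emit:
{"fn": "send_rows", "kwargs": {
  "motion": [
    {"tz": -0.02,"rz": 0.315,"gripper": -1},
    {"tz": -0.02,"rz": 0.315,"gripper": -1},
    {"tz": -0.02,"rz": 0.315,"gripper": -1},
    {"tz": -0.02,"rz": 0.315,"gripper": -1},
    {"tz": -0.02,"rz": 0.315,"gripper": -1},
    {"tz": -0.02,"rz": 0.315,"gripper": -1},
    {"tz": -0.02,"rz": 0.315,"gripper": -1},
    {"tz": -0.02,"rz": 0.315,"gripper": -1}
  ]
}}

```text
invalid input at $.motion[0]: expected keys tx, ty, tz, rx, ry, rz, gripper
```

Emit:
{"fn": "send_rows", "kwargs": {
  "motion": [
    {"tx": -0.09,"ty": 0.075},
    {"tx": -0.09,"ty": 0.075},
    {"tx": -0.09,"ty": 0.075},
    {"tx": -0.09,"ty": 0.075},
    {"tx": -0.09,"ty": 0.075},
    {"tx": -0.09,"ty": 0.075},
    {"tx": -0.09,"ty": 0.075},
    {"tx": -0.09,"ty": 0.075},
    {"tx": -0.09,"ty": 0.075},
    {},
    {}
  ]
}}

```text
invalid input at $.motion[0]: expected keys tx, ty, tz, rx, ry, rz, gripper
```

```bash
python3 -c "
from h import *
f=grab('wrist','w1'); print(f['s']['ee_pos'],f['s']['ee_rot'])
for n,p in dict(cap=(437,-197,120),stir=(622,171,43),light=(626,-61,30.5),bal=(624,-266,36),tray=(428,124,1)).items(): print(n,proj(f,p).round())
"
```

```text
[142.6134778  556.62885387 213.31694558] [-1.79921778e+02 -5.51413301e-04  1.65629070e+02]
cap [-224.  553.]
stir [122. 524.]
light [ -0. 539.]
bal [-110.  562.]
tray [ 61. 415.]
```

View pics/w1.png

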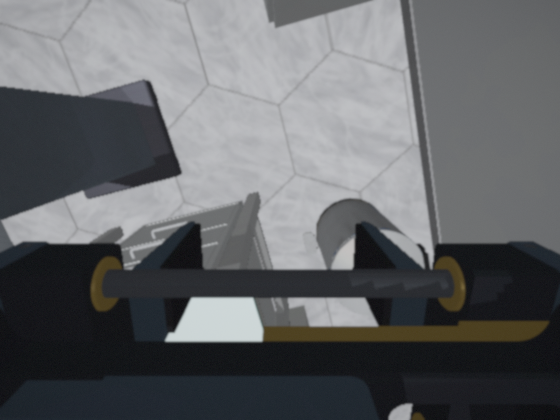

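The gripper hides the lower half of this view, so only ground on the tool's +x side can be seen. All row keys must be given.

Emit:
{"fn": "send_rows", "kwargs": {
  "motion": [
    {"tx": 0,"ty": 0,"tz": -0.034,"rx": 0,"ry": 0,"rz": 0.315,"gripper": -1},
    {"tx": 0,"ty": 0,"tz": -0.034,"rx": 0,"ry": 0,"rz": 0.315,"gripper": -1},
    {"tx": 0,"ty": 0,"tz": -0.034,"rx": 0,"ry": 0,"rz": 0.315,"gripper": -1},
    {"tx": 0,"ty": 0,"tz": -0.034,"rx": 0,"ry": 0,"rz": 0.315,"gripper": -1},
    {"tx": 0,"ty": 0,"tz": -0.034,"rx": 0,"ry": 0,"rz": 0.315,"gripper": -1},
    {"tx": 0,"ty": 0,"tz": -0.034,"rx": 0,"ry": 0,"rz": 0.315,"gripper": -1},
    {"tx": 0,"ty": 0,"tz": -0.034,"rx": 0,"ry": 0,"rz": 0.315,"gripper": -1},
    {"tx": 0,"ty": 0,"tz": -0.034,"rx": 0,"ry": 0,"rz": 0.315,"gripper": -1}
  ]
}}

```text
time_s: 1.2
ee_pos: [142.7, 556.9, 350.2]
ee_rot: [-180.0, 0.0, 89.7]
force: [0.0, 0.3, 0.9]
gripper_width: 90.9
gripper_force: 0.0
```

Emit:
{"fn": "send_rows", "kwargs": {
  "motion": [
    {"tx": -0.0976,"ty": 0.067,"tz": 0,"rx": 0,"ry": 0,"rz": 0,"gripper": -1},
    {"tx": -0.0976,"ty": 0.067,"tz": 0,"rx": 0,"ry": 0,"rz": 0,"gripper": -1},
    {"tx": -0.0976,"ty": 0.067,"tz": 0,"rx": 0,"ry": 0,"rz": 0,"gripper": -1},
    {"tx": -0.0976,"ty": 0.067,"tz": 0,"rx": 0,"ry": 0,"rz": 0,"gripper": -1},
    {"tx": -0.0976,"ty": 0.067,"tz": 0,"rx": 0,"ry": 0,"rz": 0,"gripper": -1},
    {"tx": -0.0976,"ty": 0.067,"tz": 0,"rx": 0,"ry": 0,"rz": 0,"gripper": -1},
    {"tx": -0.0976,"ty": 0.067,"tz": 0,"rx": 0,"ry": 0,"rz": 0,"gripper": -1},
    {"tx": -0.0976,"ty": 0.067,"tz": 0,"rx": 0,"ry": 0,"rz": 0,"gripper": -1},
    {"tx": -0.0976,"ty": 0.067,"tz": 0,"rx": 0,"ry": 0,"rz": 0,"gripper": -1},
    {"tx": -0.0976,"ty": 0.067,"tz": 0,"rx": 0,"ry": 0,"rz": 0,"gripper": -1},
    {"tx": -0.0976,"ty": 0.067,"tz": 0,"rx": 0,"ry": 0,"rz": 0,"gripper": -1},
    {"tx": 0,"ty": 0,"tz": 0,"rx": 0,"ry": 0,"rz": 0,"gripper": -1}
  ]
}}

```text
time_s: 2.7
ee_pos: [512.9, 17.3, 348.7]
ee_rot: [-179.9, 0.0, 89.7]
force: [-0.7, 0.2, -0.2]
gripper_width: 90.8
gripper_force: 0.0
```

```bash
python3 -c "
from h import *
f=grab('wrist','wA'); print(f['s']['time_s'],f['s']['ee_pos'],f['s']['ee_rot'],f['s']['qvel'])
for n,p in dict(stir=(622,171,43),light=(626,-61,30.5),tray=(428,124,1)).items(): print(n,proj(f,p).round())
"
```

```text
2.7 [512.94924406  17.33067373 348.73600556] [-1.79911698e+02  4.81538513e-02  8.97255741e+01] [ 3.60266632 -2.10270409  1.80095474  2.31216048  1.38132475  1.35671544]
stir [353.  61.]
light [345. 214.]
tray [224.  99.]
```

View pics/wA.png

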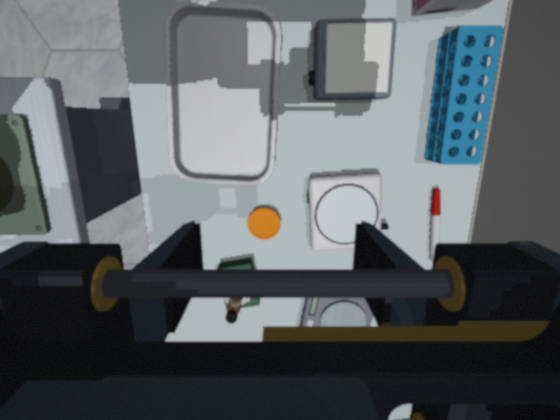

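Wrist view: tray (224,95), stirrer plate (355,60), light glass (346,214), orange decoy (264,223). I'll measure these while moving on past the pile and balance.

Emit:
{"fn": "send_rows", "kwargs": {
  "motion": [
    {"tx": -0.116,"ty": -0.011,"tz": 0.016,"rx": 0,"ry": 0,"rz": 0,"gripper": -1},
    {"tx": -0.116,"ty": -0.011,"tz": 0.016,"rx": 0,"ry": 0,"rz": 0,"gripper": -1},
    {"tx": -0.116,"ty": -0.011,"tz": 0.016,"rx": 0,"ry": 0,"rz": 0,"gripper": -1},
    {"tx": -0.116,"ty": -0.011,"tz": 0.016,"rx": 0,"ry": 0,"rz": 0,"gripper": -1},
    {"tx": -0.116,"ty": -0.011,"tz": 0.016,"rx": 0,"ry": 0,"rz": 0,"gripper": -1},
    {"tx": -0.116,"ty": -0.011,"tz": 0.016,"rx": 0,"ry": 0,"rz": 0,"gripper": -1},
    {"tx": 0,"ty": 0,"tz": 0,"rx": 0,"ry": 0,"rz": 0,"gripper": -1},
    {"tx": 0,"ty": 0,"tz": 0,"rx": 0,"ry": 0,"rz": 0,"gripper": -1}
  ]
}}

```text
time_s: 3.75
ee_pos: [478.9, -326.0, 302.1]
ee_rot: [180.0, -0.1, 90.1]
force: [1.3, -0.5, 0.6]
gripper_width: 91.2
gripper_force: 0.0
```

```bash
python3 -c "
from h import *
f=grab('wrist','wB'); print(f['s']['time_s'],f['s']['ee_pos'],f['s']['ee_rot'])
f=load('wA'); g=f['frame']
print([ (p,g[p[1],p[0]].tolist()) for p in [(355,60),(322,60),(317,60),(346,200),(315,200),(224,95),(190,95)]])
"
```

```text
3.75 [ 478.91409325 -326.01863658  302.08148828] [ 1.79989664e+02 -6.83882691e-02  9.00900767e+01]
[((355, 60), [131, 134, 130]), ((322, 60), [63, 72, 78]), ((317, 60), [52, 57, 63]), ((346, 200), [195, 202, 207]), ((315, 200), [206, 204, 206]), ((224, 95), [189, 190, 194]), ((190, 95), [187, 188, 190])]
```

View pics/wB.png

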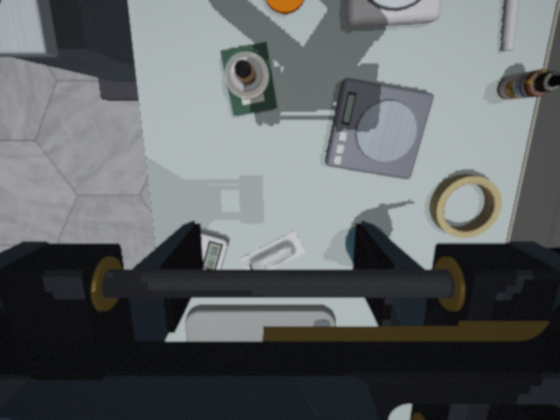

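Second wrist view: pile's cap (244,70), box (250,78), balance pan (386,131). Now measuring these with masks.

```bash
cat > m.py <<'E'
from h import *
def comp(f,mask,seed):
    n,l,s,c=cv2.connectedComponentsWithStats(mask.astype(np.uint8),connectivity=4)
    k=l[seed[1],seed[0]]; m=(l==k).astype(np.uint8)
    cs=max(cv2.findContours(m,cv2.RETR_EXTERNAL,cv2.CHAIN_APPROX_NONE)[0],key=cv2.contourArea)[:,0]
    return k,cv2.convexHull(cs)[:,0].astype(float)
def rect(f,name,mask,seed,z):
    k,h=comp(f,mask,seed); P=np.array([onz(f,u,v,z)[:2] for u,v in h]).astype(np.float32)
    r=cv2.minAreaRect(P); print(name,k>0,'c',np.round(r[0],1),'size',np.round(r[1],1),'ang',round(r[2],1)); return r
E
python3 -c "
from m import *
A=load('wA');B=load('wB')
a=A['frame'].astype(int);b=B['frame'].astype(int)
L=a.mean(2);M=b.mean(2)
for t in (95,110): rect(A,'stir',L>t,(360,60),43)
for t in (130,150,170): rect(A,'light',L>t,(346,205),30.5)
for t in (150,165,175): rect(A,'tray',L>t,(224,95),1)
for t in (105,120,135): rect(B,'pan',M>t,(390,135),36)
g=(b[...,1]>b[...,0]*1.2+4)&(b[...,1]>b[...,2]*1.1)
rect(B,'box',g,(232,100),30)
for t in (40,55): rect(B,'cap',M<t,(244,69),120)
hsv=cv2.cvtColor(A['frame'],cv2.COLOR_RGB2HSV)
print([(p,b[p[1],p[0]].tolist()) for p in [(244,69),(250,75),(262,75),(268,90),(240,100),(228,70),(340,120),(365,130),(386,131)]])
v=cv2.resize(b[30:130,210:290].astype(np.uint8)[:,:,::-1],(480,600),interpolation=2)
cv2.imwrite('pics/c1.png',v)
"
```

```text
stir True c [440.4  46.5] size [404.9 792.5] ang 89.7
stir True c [440.1  46.6] size [404.9 791.8] ang 89.7
light True c [437.5  45.4] size [415.4 810.4] ang 89.7
light True c [625.4 -60.3] size [100.   93.5] ang 45.6
light True c [625.7 -60.3] size [97.7 91.9] ang 43.9
tray True c [424.4  77.9] size [152.8 145.9] ang 86.5
tray True c [424.5  78.4] size [151.6 144.2] ang 86.4
tray True c [424.5  77.9] size [149.7 142.5] ang 86.5
pan True c [ 443.  -292.9] size [784.5 371.3] ang 0.1
pan True c [ 442.5 -292.8] size [783.4 371.4] ang 0.1
pan True c [ 635.3 -270.4] size [83.5 73.3] ang 53.2
box True c [ 444.7 -222.3] size [60.3 37. ] ang 10.9
cap True c [ 442.4 -200.4] size [15.  14.8] ang 0.1
cap True c [ 442.3 -199.9] size [15.9 15. ] ang 88.8
[((244, 69), [24, 25, 28]), ((250, 75), [89, 69, 50]), ((262, 75), [116, 115, 113]), ((268, 90), [34, 50, 42]), ((240, 100), [74, 96, 84]), ((228, 70), [139, 140, 137]), ((340, 120), [68, 69, 74]), ((365, 130), [97, 103, 111]), ((386, 131), [152, 160, 169])]
```

View pics/c1.png

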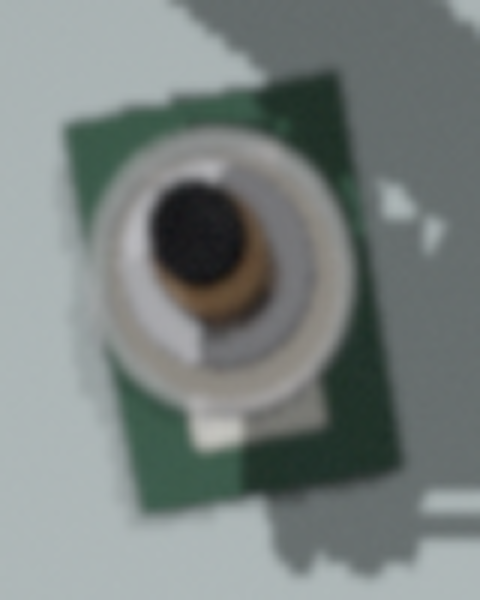

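The crop shows cap centre at full-frame (242.7,68.7), jar (246.3,73.7), dish (247,75), and box top corners (220.8,51.3), (266.2,42), (277,107.8), (233.3,115.8). Next, stirrer, pan and tray within limited regions.

```bash
python3 -c "
from m import *
A=load('wA');B=load('wB')
L=A['frame'].mean(2);M=B['frame'].mean(2)
def roi(I,x0,x1,y0,y1,t):
    m=np.zeros(I.shape,np.uint8); m[y0:y1,x0:x1]=I[y0:y1,x0:x1]>t; return cv2.morphologyEx(m,cv2.MORPH_OPEN,np.ones((3,3)))
for t in (85,95,105): rect(A,'stir',roi(L,316,395,19,99,t),(360,60),43)
for t in (80,88,96): rect(B,'pan',roi(M,352,422,94,168,t),(390,135),36)
for n,u,v,z in [('cap',242.7,68.7,120),('jar',246.3,73.7,63),('dish',247,75,45)]: print(n,onz(B,u,v,z).round(1))
q=np.array([onz(B,u,v,30)[:2] for u,v in [(220.8,51.3),(266.2,42),(277,107.8),(233.3,115.8)]]); print('box',q.mean(0),np.linalg.norm(q-np.roll(q,1,0),axis=1).round(1)); d=q[0]+q[1]-q[2]-q[3]; print('yaw of y axis from +Y (ccw):',np.degrees(np.arctan2(-d[0],d[1])))
t=np.array([onz(A,u,v,20)[:2] for u,v in [(224,5),(224,182),(167,95),(279,95)]]); print('tray',t.round(1), (t[2:,0].mean(), t[:2,1].mean()))
w=np.hstack([cv2.resize(A['frame'][0:190,150:290],(330,448),interpolation=2),cv2.resize(A['frame'][10:110,305:405],(235,235)),cv2.resize(B['frame'][80:180,330:430],(235,235))]if 0 else [cv2.resize(A['frame'][0:190,150:290],(330,448),interpolation=2),np.vstack([cv2.resize(A['frame'][10:110,305:405],(224,224)),cv2.resize(B['frame'][80:180,330:430],(224,224))])])
cv2.imwrite('pics/c2.png',w[:,:,::-1])
"
```

```text
stir True c [632.6 172. ] size [101.7 105.6] ang 2.1
stir True c [633.5 172.8] size [102.7 104.4] ang 0.6
stir True c [633.3 172. ] size [100.2 105.5] ang 2.1
pan True c [ 634.1 -267.5] size [102.4  98.9] ang 0.1
pan True c [ 634.1 -267.5] size [102.4  98.9] ang 0.1
pan True c [ 634.1 -267.5] size [102.3  98.9] ang 0.1
cap [ 442.  -199.6  120. ]
jar [ 440.4 -196.7   63. ]
dish [ 439.6 -195.8   45. ]
box [ 441.26665093 -200.24060034] [83.  61.1 83.6 61.8]
yaw of y axis from +Y (ccw): 9.617546953538877
tray [[437.2 250.3]
 [424.   -8.4]
 [343.  128.5]
 [515.8 127.7]] (np.float64(429.3913669116489), np.float64(120.93571595146307))
```

View pics/c2.png

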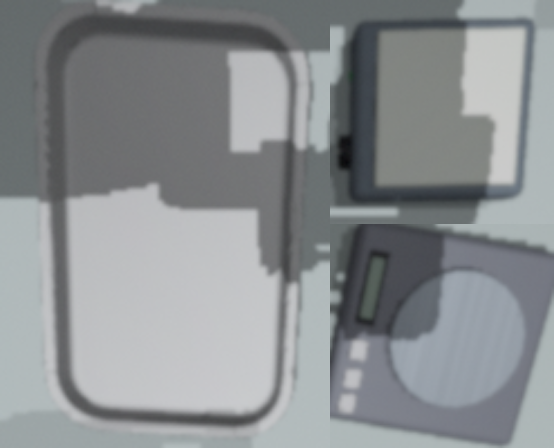

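Corners read from the crop: stirrer plate (326,23.4), (393.4,22.5), (388.9,91.7), (324.6,94.4). Pan centre is (386.7,131.1). Tray midline runs from (224,42) to (222.8,170).

```bash
python3 -c "
from m import *
A=load('wA');B=load('wB')
q=np.array([onz(A,u,v,43)[:2] for u,v in [(326,23.4),(393.4,22.5),(388.9,91.7),(324.6,94.4)]]); print('stir',q.mean(0),np.linalg.norm(q-np.roll(q,1,0),axis=1).round(1))
p=[onz(B,u,v,36)[:2].round(1) for u,v in [(386.7,131.1),(355.9,131),(417.5,131),(386.7,100),(386.7,162)]]; print('pan',p)
a,b=onz(A,224,42,20),onz(A,222.8,170,20); print('tray',a,b)
S=load('scene0')
for n,p in dict(stir=(*q.mean(0),43),pan=(*p[0],36),light=(625.5,-60.3,30.5),tray=(429,121,20)).items(): print(n,proj(S,p).round(1))
"
```

```text
stir [629.07194965 174.19494607] [93.3 93.6 90.6 94.3]
pan [array([ 631.3, -266.8]), array([ 588.5, -266.8]), array([ 674.2, -266.6]), array([ 627.4, -225.8]), array([ 635.5, -309.8])]
tray [434.71107402 202.16703217  20.        ] [423.04462626  11.62952355  20.        ]
stir [232.  180.3]
pan [360.7 239.4]
light [295.8 213.1]
tray [205.4 232.8]
```

Emit:
{"fn": "send_rows", "kwargs": {
  "motion": [
    {"tx": 0.0632,"ty": -0.0185,"tz": 0.071,"rx": 0,"ry": 0,"rz": 0,"gripper": -1},
    {"tx": 0.0632,"ty": -0.0185,"tz": 0.071,"rx": 0,"ry": 0,"rz": 0,"gripper": -1},
    {"tx": 0.0632,"ty": -0.0185,"tz": 0.071,"rx": 0,"ry": 0,"rz": 0,"gripper": -1},
    {"tx": 0.0632,"ty": -0.0185,"tz": 0.071,"rx": 0,"ry": 0,"rz": 0,"gripper": -1},
    {"tx": 0,"ty": 0,"tz": 0.03,"rx": 0,"ry": 0,"rz": 0,"gripper": -1},
    {"tx": 0,"ty": 0,"tz": 0.03,"rx": 0,"ry": 0,"rz": 0,"gripper": -1},
    {"tx": 0,"ty": 0,"tz": 0,"rx": 0,"ry": 0,"rz": 0,"gripper": -1}
  ]
}}

```text
time_s: 4.68
ee_pos: [441.9, -201.4, 129.7]
ee_rot: [-180.0, -0.0, 90.0]
force: [0.0, 0.2, -0.1]
gripper_width: 91.0
gripper_force: 0.0
```

```bash
python3 -c "
from h import *
f=grab('wrist','w3'); print(f['s']['time_s'],f['s']['ee_pos'],f['s']['ee_rot'])
e=f['s']['ee_pos']; print(proj(f,e),proj(f,(442,-199.6,120)))
c=f['frame'][:,:,::-1]; s=env.grab_frame('scene')['frame'][:,:,::-1]
cv2.imwrite('pics/c3.png',np.hstack([cv2.resize(c[180:390,140:420],(400,300)),cv2.resize(s[200:320,220:380],(400,300),interpolation=2)]))"
```

```text
4.675 [ 441.94986389 -201.35759574  129.65826131] [-1.79982867e+02 -8.36815150e-03  9.00388536e+01]
[276.88967522 246.55960444] [276.99499658 237.86327043]
```

View pics/c3.png

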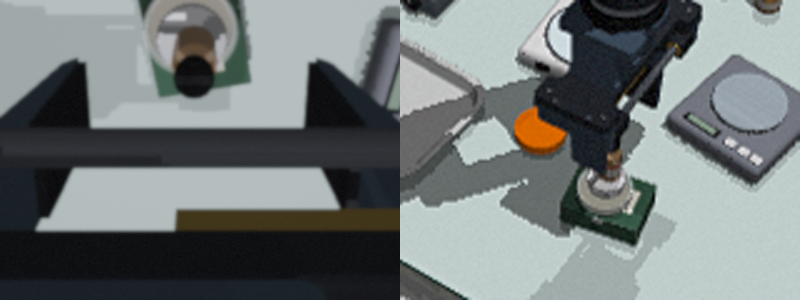

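Cap at (276.5,232.5), about 4 mm further +y than predicted. I'll correct that, descend and grip.

Emit:
{"fn": "send_rows", "kwargs": {
  "motion": [
    {"tx": 0.008,"ty": 0,"tz": 0.03,"rx": 0,"ry": 0,"rz": 0,"gripper": -1},
    {"tx": 0,"ty": 0,"tz": 0.047,"rx": 0,"ry": 0,"rz": 0,"gripper": -1},
    {"tx": 0,"ty": 0,"tz": 0.047,"rx": 0,"ry": 0,"rz": 0,"gripper": -1},
    {"tx": 0,"ty": 0,"tz": 0,"rx": 0,"ry": 0,"rz": 0,"gripper": -1},
    {"tx": 0,"ty": 0,"tz": 0,"rx": 0,"ry": 0,"rz": 0,"gripper": 1},
    {"tx": 0,"ty": 0,"tz": 0,"rx": 0,"ry": 0,"rz": 0,"gripper": 1},
    {"tx": 0,"ty": 0,"tz": 0,"rx": 0,"ry": 0,"rz": 0,"gripper": 1},
    {"tx": 0,"ty": 0,"tz": 0,"rx": 0,"ry": 0,"rz": 0,"gripper": 1},
    {"tx": 0,"ty": 0,"tz": 0,"rx": 0,"ry": 0,"rz": 0,"gripper": 1},
    {"tx": 0,"ty": 0,"tz": 0,"rx": 0,"ry": 0,"rz": 0,"gripper": 1}
  ],
  "grip_force": 12
}}

```text
time_s: 6.02
ee_pos: [441.6, -197.2, 67.9]
ee_rot: [180.0, -0.0, 90.0]
force: [-0.6, 0.1, 0.1]
gripper_width: 34.3
gripper_force: 0.0
```

Emit:
{"fn": "send_rows", "kwargs": {
  "motion": [
    {"tx": 0,"ty": 0,"tz": 0,"rx": 0,"ry": 0,"rz": 0,"gripper": 1},
    {"tx": 0,"ty": 0,"tz": 0,"rx": 0,"ry": 0,"rz": 0,"gripper": 1},
    {"tx": 0,"ty": 0,"tz": 0,"rx": 0,"ry": 0,"rz": 0,"gripper": 1},
    {"tx": 0,"ty": 0,"tz": -0.02,"rx": 0,"ry": 0,"rz": 0,"gripper": 1},
    {"tx": 0,"ty": 0,"tz": -0.06,"rx": 0,"ry": 0,"rz": 0,"gripper": 1},
    {"tx": 0,"ty": 0,"tz": -0.08,"rx": 0,"ry": 0,"rz": 0,"gripper": 1},
    {"tx": 0,"ty": 0,"tz": 0,"rx": 0,"ry": 0,"rz": 0,"gripper": 1}
  ]
}}

```text
time_s: 6.9
ee_pos: [443.8, -198.2, 151.4]
ee_rot: [179.6, 0.2, 90.0]
force: [-0.1, 0.1, -1.1]
gripper_width: 22.6
gripper_force: 12.0
```

```bash
python3 -c "
from h import *
f=grab('wrist','w4'); print(f['s']['time_s'],f['s']['ee_pos'],f['s']['ee_rot'],f['s']['gripper_width'])
c=f['frame'][:,:,::-1]; s=env.grab_frame('scene')['frame'][:,:,::-1]
cv2.imwrite('pics/c4.png',np.hstack([cv2.resize(c[100:310,140:420],(400,300)),cv2.resize(s[200:320,220:380],(400,300),interpolation=2)]))"
```

```text
6.9 [ 443.76025158 -198.20579958  151.44255797] [179.59175472   0.18520336  90.02861609] 22.615355300627307
```

View pics/c4.png

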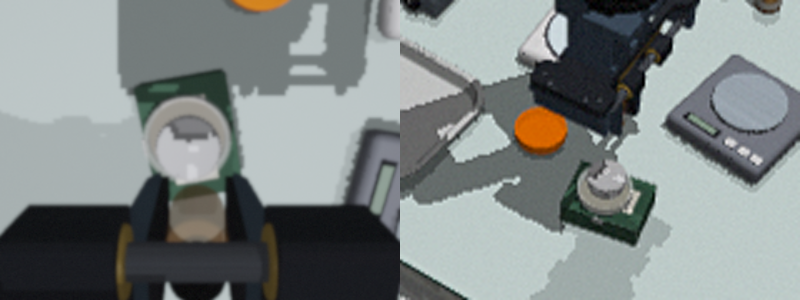

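Vial held (opening 22.6 mm) and jar undisturbed. Moving most of the way to the stirrer, then a close look.

Emit:
{"fn": "send_rows", "kwargs": {
  "motion": [
    {"tx": 0.04,"ty": 0.0468,"tz": 0,"rx": 0,"ry": 0,"rz": 0,"gripper": 1},
    {"tx": 0.0928,"ty": 0.0468,"tz": 0,"rx": 0,"ry": 0,"rz": 0,"gripper": 1},
    {"tx": 0.0928,"ty": 0.0468,"tz": 0,"rx": 0,"ry": 0,"rz": 0,"gripper": 1},
    {"tx": 0.0928,"ty": 0.0468,"tz": 0,"rx": 0,"ry": 0,"rz": 0,"gripper": 1},
    {"tx": 0.0928,"ty": 0.0468,"tz": 0,"rx": 0,"ry": 0,"rz": 0,"gripper": 1},
    {"tx": 0.0928,"ty": 0.0468,"tz": 0,"rx": 0,"ry": 0,"rz": 0,"gripper": 1},
    {"tx": 0.05,"ty": 0.0468,"tz": 0,"rx": 0,"ry": 0,"rz": 0,"gripper": 1},
    {"tx": 0,"ty": 0.0468,"tz": 0,"rx": 0,"ry": 0,"rz": 0,"gripper": 1},
    {"tx": 0,"ty": 0,"tz": 0,"rx": 0,"ry": 0,"rz": 0,"gripper": 1},
    {"tx": 0,"ty": 0,"tz": 0,"rx": 0,"ry": 0,"rz": 0,"gripper": 1}
  ]
}}

```text
time_s: 8.25
ee_pos: [627.2, 79.5, 146.8]
ee_rot: [-179.8, 0.0, 90.0]
force: [-0.0, 0.1, -0.2]
gripper_width: 22.7
gripper_force: 12.0
```

```bash
python3 -c "
from h import *
f=grab('wrist','w5'); print(f['s']['time_s'],f['s']['ee_pos'],f['s']['ee_rot'],f['s']['gripper_width'])
print(proj(f,(629,174,43)), proj(f,f['s']['ee_pos']))"
```

```text
8.25 [627.22609561  79.52139992 146.76305393] [-1.79814963e+02  1.40549390e-02  9.00073000e+01] 22.672108270012608
[279.52396978  94.26966714] [276.88785565 246.55956575]
```

View pics/w5.png

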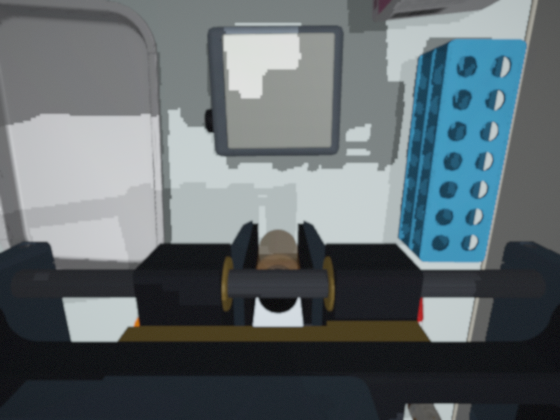

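Plate corners seen from close by: (223,29), (337,29), (335,147), (226,149). I'll intersect and cross-check with the scene camera's corners.

```bash
python3 -c "
from h import *
for n,c in [('w5',[(223,29),(337,29),(334,147),(226,149)]),('scene0',[(227.2,168),(248,179.2),(232,195.2),(210,183.2)])]:
    f=load(n); q=np.array([onz(f,u,v,43)[:2] for u,v in c]); print(n,q.round(1).tolist(),q.mean(0),np.linalg.norm(q-np.roll(q,1,0),axis=1).round(1))
f=load('w5');g=f['frame'].astype(int).mean(2)
print(g[10:40,300].round().tolist()); print(g[138:162,270].round().tolist()); print(g[90,205:235].round().tolist()); print(g[90,325:350].round().tolist())
"
```

```text
w5 [[583.4, 223.6], [675.1, 223.6], [677.3, 129.9], [581.6, 128.1]] [629.35874476 176.30984572] [95.5 91.7 93.7 95.7]
scene0 [[667.9, 222.2], [660.1, 135.3], [575.6, 134.1], [582.0, 223.5]] [621.39677866 178.76620745] [85.9 87.3 84.5 89.6]
[125.0, 124.0, 124.0, 125.0, 124.0, 124.0, 124.0, 124.0, 124.0, 125.0, 126.0, 129.0, 146.0, 170.0, 170.0, 141.0, 99.0, 79.0, 76.0, 79.0, 82.0, 87.0, 99.0, 120.0, 137.0, 146.0, 151.0, 155.0, 157.0, 158.0]
[146.0, 146.0, 145.0, 145.0, 144.0, 145.0, 144.0, 143.0, 136.0, 124.0, 103.0, 85.0, 80.0, 78.0, 73.0, 70.0, 70.0, 85.0, 113.0, 128.0, 130.0, 130.0, 131.0, 135.0]
[128.0, 122.0, 108.0, 97.0, 91.0, 82.0, 71.0, 67.0, 70.0, 74.0, 77.0, 80.0, 80.0, 80.0, 79.0, 81.0, 81.0, 81.0, 81.0, 93.0, 119.0, 136.0, 144.0, 157.0, 175.0, 183.0, 185.0, 186.0, 185.0, 186.0]
[150.0, 149.0, 150.0, 150.0, 150.0, 148.0, 142.0, 126.0, 103.0, 87.0, 84.0, 81.0, 79.0, 77.0, 76.0, 82.0, 101.0, 119.0, 126.0, 128.0, 128.0, 128.0, 129.0, 128.0, 129.0]
```

Target (628.5,175). Vial held centred within about 2 mm. Shifting over and lowering.

Emit:
{"fn": "send_rows", "kwargs": {
  "motion": [
    {"tx": 0.0955,"ty": 0.0026,"tz": 0,"rx": 0,"ry": 0,"rz": 0,"gripper": 1},
    {"tx": 0.0955,"ty": 0,"tz": 0,"rx": 0,"ry": 0,"rz": 0,"gripper": 1},
    {"tx": 0,"ty": 0,"tz": 0.06,"rx": 0,"ry": 0,"rz": 0,"gripper": 1},
    {"tx": 0,"ty": 0,"tz": 0.08,"rx": 0,"ry": 0,"rz": 0,"gripper": 1},
    {"tx": 0,"ty": 0,"tz": 0.04,"rx": 0,"ry": 0,"rz": 0,"gripper": 1},
    {"tx": 0,"ty": 0,"tz": 0,"rx": 0,"ry": 0,"rz": 0,"gripper": 1},
    {"tx": 0,"ty": 0,"tz": 0.008,"rx": 0,"ry": 0,"rz": 0,"gripper": 1},
    {"tx": 0,"ty": 0,"tz": 0.004,"rx": 0,"ry": 0,"rz": 0,"gripper": 1},
    {"tx": 0,"ty": 0,"tz": 0,"rx": 0,"ry": 0,"rz": 0,"gripper": 1},
    {"tx": 0,"ty": 0,"tz": 0,"rx": 0,"ry": 0,"rz": 0,"gripper": 1}
  ]
}}

```text
time_s: 9.55
ee_pos: [630.1, 175.5, 52.4]
ee_rot: [180.0, -0.0, 90.0]
force: [-0.7, 0.9, 0.1]
gripper_width: 22.9
gripper_force: 12.0
```

Emit:
{"fn": "send_rows", "kwargs": {
  "motion": [
    {"tx": 0,"ty": -0.001,"tz": 0.004,"rx": 0,"ry": 0,"rz": 0,"gripper": 1},
    {"tx": 0,"ty": 0,"tz": 0.003,"rx": 0,"ry": 0,"rz": 0,"gripper": 1},
    {"tx": 0,"ty": 0,"tz": 0.001,"rx": 0,"ry": 0,"rz": 0,"gripper": 1},
    {"tx": 0,"ty": 0,"tz": 0,"rx": 0,"ry": 0,"rz": 0,"gripper": 1},
    {"tx": 0,"ty": 0,"tz": 0,"rx": 0,"ry": 0,"rz": 0,"gripper": 1}
  ]
}}

```text
time_s: 10.18
ee_pos: [629.3, 175.4, 48.0]
ee_rot: [-180.0, -0.0, 90.0]
force: [-1.6, -0.4, 1.7]
gripper_width: 22.4
gripper_force: 12.0
```

Force rises slightly, so the vial is in contact. I'll release slowly to 50 mm or so, then rise.

Emit:
{"fn": "send_rows", "kwargs": {
  "motion": [
    {"tx": 0,"ty": 0,"tz": 0,"rx": 0,"ry": 0,"rz": 0,"gripper": 0.3},
    {"tx": 0,"ty": 0,"tz": 0,"rx": 0,"ry": 0,"rz": 0,"gripper": 0},
    {"tx": 0,"ty": 0,"tz": 0,"rx": 0,"ry": 0,"rz": 0,"gripper": -0.3},
    {"tx": 0,"ty": 0,"tz": 0,"rx": 0,"ry": 0,"rz": 0,"gripper": -0.3},
    {"tx": 0,"ty": 0,"tz": -0.03,"rx": 0,"ry": 0,"rz": 0,"gripper": -0.3},
    {"tx": 0,"ty": 0,"tz": -0.08,"rx": 0,"ry": 0,"rz": 0,"gripper": -0.3},
    {"tx": 0,"ty": 0,"tz": -0.1,"rx": 0,"ry": 0,"rz": 0,"gripper": -0.3},
    {"tx": 0,"ty": 0,"tz": 0,"rx": 0,"ry": 0,"rz": 0,"gripper": -0.3}
  ]
}}

```text
time_s: 11.18
ee_pos: [632.5, 176.2, 159.3]
ee_rot: [179.4, -0.2, 90.0]
force: [0.4, 0.3, -0.5]
gripper_width: 59.5
gripper_force: 0.0
```

```bash
python3 -c "
from h import *
s=grab('scene','s6'); c=s['frame'][:,:,::-1]
print(s['s']['ee_pos'],s['s']['time_s'],s['s']['gripper_width'],proj(s,(629,175,43)),proj(s,(629,175,100)))
d=grab('side','d6')['frame'][:,:,::-1]; print(proj(load('d6'),(629,175,43)))
cv2.imwrite('pics/c6.png',np.hstack([cv2.resize(c[130:220,180:300],(400,300),interpolation=2),cv2.resize(d[130:205,230:330],(400,300),interpolation=2)]))"
```

```text
[632.46085899 176.19989509 159.26039445] 11.175 59.47609442844699 [231.74964717 180.24507029] [230.29838905 166.17165953]
[279.50026045 167.39848528]
```

View pics/c6.png

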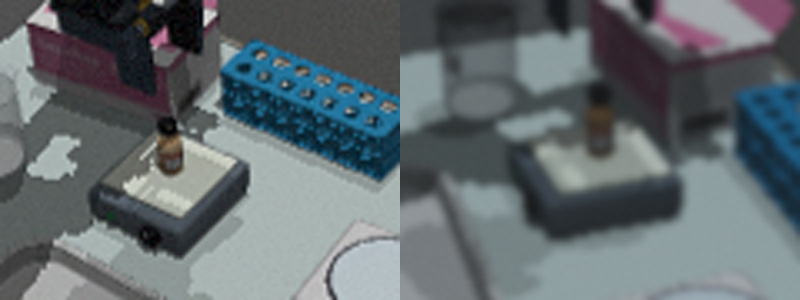

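Vial stands near the middle of the plate in both views, within about 4 mm. I'll go back for a close look at the pile.

Emit:
{"fn": "send_rows", "kwargs": {
  "motion": [
    {"tx": -0.1013,"ty": -0.0422,"tz": -0.005,"rx": 0,"ry": 0,"rz": 0,"gripper": -0.5},
    {"tx": -0.1013,"ty": -0.0422,"tz": -0.005,"rx": 0,"ry": 0,"rz": 0,"gripper": -0.5},
    {"tx": -0.1013,"ty": -0.0422,"tz": -0.005,"rx": 0,"ry": 0,"rz": 0,"gripper": -0.5},
    {"tx": -0.1013,"ty": -0.0422,"tz": -0.005,"rx": 0,"ry": 0,"rz": 0,"gripper": -0.5},
    {"tx": -0.1013,"ty": -0.0422,"tz": -0.005,"rx": 0,"ry": 0,"rz": 0,"gripper": -0.5},
    {"tx": -0.1013,"ty": -0.0422,"tz": -0.005,"rx": 0,"ry": 0,"rz": 0,"gripper": -0.5},
    {"tx": -0.1013,"ty": -0.0422,"tz": -0.005,"rx": 0,"ry": 0,"rz": 0,"gripper": -0.5},
    {"tx": -0.1013,"ty": -0.0422,"tz": -0.005,"rx": 0,"ry": 0,"rz": 0,"gripper": -0.5},
    {"tx": -0.1013,"ty": -0.0422,"tz": -0.005,"rx": 0,"ry": 0,"rz": 0,"gripper": -0.5},
    {"tx": 0,"ty": 0,"tz": 0,"rx": 0,"ry": 0,"rz": 0,"gripper": -0.5},
    {"tx": 0,"ty": 0,"tz": 0,"rx": 0,"ry": 0,"rz": 0,"gripper": -0.5},
    {"tx": 0,"ty": 0,"tz": 0,"rx": 0,"ry": 0,"rz": 0,"gripper": -0.5}
  ]
}}

```text
time_s: 12.78
ee_pos: [440.0, -279.2, 174.9]
ee_rot: [-179.9, -0.1, 90.1]
force: [-0.2, 0.6, -0.9]
gripper_width: 68.6
gripper_force: 0.0
```

```bash
python3 -c "
from h import *
f=grab('wrist','w7'); print(f['s']['time_s'],f['s']['ee_pos'],f['s']['ee_rot'],f['s']['gripper_width'])
print(proj(f,(440.4,-196.7,63)),proj(f,(441,-200,30)),proj(f,(631,-267,36)))
print(onz(load('w4'),271.6,205,63))
c=f['frame'][:,:,::-1]
cv2.imwrite('pics/c7.png',cv2.resize(c[40:220,170:410],(800,600),interpolation=2))"
```

```text
12.775 [ 439.99521245 -279.15201026  174.88665681] [-1.79949208e+02 -6.65863681e-02  9.01312604e+01] 68.59938776704729
[277.81829971 109.61879203] [278.38973102 114.23428151] [462.6073665  182.38028969]
[ 439.62061504 -197.13889906   63.        ]
```

View pics/c7.png

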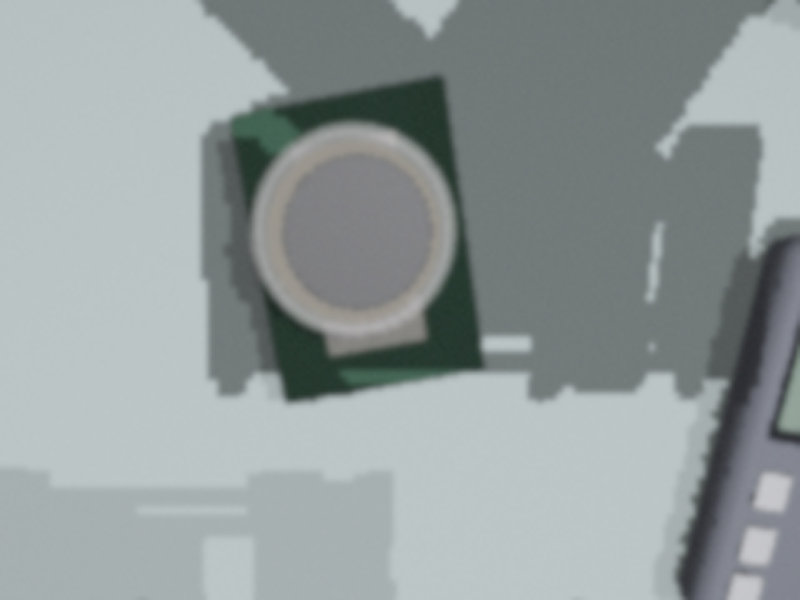

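The jar shows at full-frame (277.4,109.6), matching the estimate (440.3,-196.7). The dish is at (276.4,108.6). Moving over the jar and gripping.

Emit:
{"fn": "send_rows", "kwargs": {
  "motion": [
    {"tx": 0.0825,"ty": 0,"tz": 0.02,"rx": 0,"ry": 0,"rz": 0,"gripper": -0.5},
    {"tx": 0.0825,"ty": 0,"tz": 0.02,"rx": 0,"ry": 0,"rz": 0,"gripper": -0.5},
    {"tx": 0,"ty": 0,"tz": 0.07,"rx": 0,"ry": 0,"rz": 0,"gripper": -0.5},
    {"tx": 0,"ty": 0,"tz": 0.09,"rx": 0,"ry": 0,"rz": 0,"gripper": -0.5},
    {"tx": 0,"ty": 0,"tz": 0.038,"rx": 0,"ry": 0,"rz": 0,"gripper": -0.5},
    {"tx": 0,"ty": 0,"tz": 0.012,"rx": 0,"ry": 0,"rz": 0,"gripper": -0.5},
    {"tx": 0,"ty": 0,"tz": 0,"rx": 0,"ry": 0,"rz": 0,"gripper": -0.5},
    {"tx": 0,"ty": 0,"tz": 0,"rx": 0,"ry": 0,"rz": 0,"gripper": 0.5},
    {"tx": 0,"ty": 0,"tz": 0,"rx": 0,"ry": 0,"rz": 0,"gripper": 0.5},
    {"tx": 0,"ty": 0,"tz": 0,"rx": 0,"ry": 0,"rz": 0,"gripper": 0.5},
    {"tx": 0,"ty": 0,"tz": 0,"rx": 0,"ry": 0,"rz": 0,"gripper": 0.5},
    {"tx": 0,"ty": 0,"tz": 0,"rx": 0,"ry": 0,"rz": 0,"gripper": 0.5}
  ],
  "grip_force": 10
}}

```text
time_s: 14.32
ee_pos: [439.9, -198.2, 50.9]
ee_rot: [180.0, 0.0, 90.0]
force: [-0.6, 0.7, 4.3]
gripper_width: 39.3
gripper_force: 10.0
```

Emit:
{"fn": "send_rows", "kwargs": {
  "motion": [
    {"tx": 0,"ty": 0,"tz": -0.01,"rx": 0,"ry": 0,"rz": 0,"gripper": 0.5},
    {"tx": 0,"ty": 0,"tz": -0.03,"rx": 0,"ry": 0,"rz": 0,"gripper": 0.5},
    {"tx": 0,"ty": 0,"tz": -0.06,"rx": 0,"ry": 0,"rz": 0,"gripper": 0.5},
    {"tx": 0,"ty": 0,"tz": -0.06,"rx": 0,"ry": 0,"rz": 0,"gripper": 0.5},
    {"tx": 0,"ty": 0,"tz": 0,"rx": 0,"ry": 0,"rz": 0,"gripper": 0.5}
  ]
}}

```text
time_s: 14.95
ee_pos: [441.1, -198.7, 132.4]
ee_rot: [179.7, 0.1, 90.0]
force: [-0.1, 0.3, -0.7]
gripper_width: 39.8
gripper_force: 10.0
```

```bash
python3 -c "
from h import *
f=grab('wrist','w8'); print(f['s']['time_s'],f['s']['ee_pos'],f['s']['ee_rot'],f['s']['gripper_width'],f['s']['force'])
e=f['s']['ee_pos']; b=f['frame'].astype(int)
# dish pile remaining: where is box/dish
g=(b[...,1]>b[...,0]*1.2+4)&(b[...,1]>b[...,2]*1.1); g[230:]=0
ys,xs=np.where(g[:,180:400]); print('green',xs.min()+180,xs.max()+180,ys.min(),ys.max(),len(xs))
print('pred dish',proj(f,(439.6,-196,45)),'tcp',proj(f,e))
"
```

```text
14.95 [ 441.10343962 -198.73772149  132.43030151] [1.79735700e+02 1.21126717e-01 9.00266527e+01] 39.814827531748605 [-0.05338632  0.29815851 -0.70475751]
green 235 312 152 229 1436
pred dish [274.84293334 203.57623162] tcp [276.89059364 246.56317675]
```

Jar held (39.8 mm). Rechecking the pan centre numerically from the already stored w7 view.

```bash
python3 -c "
from m import *
f=load('w7'); b=f['frame']; L=cv2.GaussianBlur(b,(3,3),0).mean(2)
for r in (165,182,200): print(r,L[r,395:535:3].round().astype(int).tolist())
for c in (462,): print(c,L[120:245:3,c].round().astype(int).tolist())
for n,(x0,x1,y0,y1),s,z in [('w7',(395,530,115,243),(475,185),36)]:
  for t in (105,115,125):
    m=np.zeros(L.shape,np.uint8); m[y0:y1,x0:x1]=L[y0:y1,x0:x1]>t; m=cv2.morphologyEx(m,cv2.MORPH_OPEN,np.ones((5,5)))
    rect(f,t,m,s,z)
"
```

```text
165 [116, 133, 109, 123, 154, 149, 111, 136, 137, 131, 87, 114, 165, 168, 169, 171, 172, 173, 169, 168, 168, 169, 168, 166, 163, 167, 165, 164, 166, 163, 164, 166, 165, 164, 167, 160, 134, 128, 128, 127, 137, 185, 189, 189, 188, 188, 188]
182 [138, 158, 178, 165, 146, 137, 137, 132, 110, 124, 169, 167, 169, 168, 171, 173, 169, 167, 167, 169, 168, 166, 163, 166, 165, 165, 167, 164, 164, 167, 166, 164, 167, 165, 163, 163, 143, 127, 143, 187, 190, 189, 189, 189, 189, 189, 188]
200 [193, 195, 185, 142, 136, 136, 136, 135, 129, 109, 151, 167, 170, 171, 168, 166, 166, 168, 167, 165, 163, 166, 166, 165, 166, 164, 164, 167, 166, 164, 167, 165, 163, 156, 133, 127, 159, 190, 190, 190, 190, 189, 189, 189, 189, 189, 188]
462 [96, 115, 132, 133, 133, 133, 121, 87, 158, 169, 170, 170, 169, 168, 168, 168, 167, 166, 164, 163, 163, 164, 165, 167, 167, 167, 165, 165, 165, 165, 166, 165, 165, 160, 136, 132, 132, 132, 128, 145, 188, 112]
105 True c [ 635.6 -266.6] size [152.7 132.6] ang 0.2
115 True c [ 635.7 -266.6] size [152.4 132.6] ang 0.2
125 True c [ 635.9 -267.1] size [151.5 131.7] ang 0.2
```

```bash
python3 -c "
from m import *
for n,s in (('w7',(475,185)),):
  f=load(n); L=cv2.GaussianBlur(f['frame'],(3,3),0).mean(2)
  m=np.zeros(L.shape,np.uint8); m[110:243,395:545]=((L>148)&(L<180))[110:243,395:545]
  m=cv2.morphologyEx(m,cv2.MORPH_OPEN,np.ones((7,7))); rect(f,n,m,s,36)
"
```

```text
w7 True c [ 630.7 -267.8] size [80.7 81.6] ang 11.1
```

Emit:
{"fn": "send_rows", "kwargs": {
  "motion": [
    {"tx": -0.02,"ty": 0.06,"tz": 0,"rx": 0,"ry": 0,"rz": 0,"gripper": 0.5},
    {"tx": -0.0353,"ty": 0.095,"tz": 0,"rx": 0,"ry": 0,"rz": 0,"gripper": 0.5},
    {"tx": -0.0353,"ty": 0.095,"tz": 0,"rx": 0,"ry": 0,"rz": 0,"gripper": 0.5},
    {"tx": -0.0353,"ty": 0.095,"tz": 0,"rx": 0,"ry": 0,"rz": 0,"gripper": 0.5},
    {"tx": -0.015,"ty": 0.035,"tz": 0,"rx": 0,"ry": 0,"rz": 0,"gripper": 0.5},
    {"tx": 0,"ty": 0,"tz": 0.05,"rx": 0,"ry": 0,"rz": 0,"gripper": 0.5},
    {"tx": 0,"ty": 0,"tz": 0.07,"rx": 0,"ry": 0,"rz": 0,"gripper": 0.5},
    {"tx": 0,"ty": 0,"tz": 0.04,"rx": 0,"ry": 0,"rz": 0,"gripper": 0.5},
    {"tx": 0,"ty": 0,"tz": 0.01,"rx": 0,"ry": 0,"rz": 0,"gripper": 0.5},
    {"tx": 0,"ty": 0,"tz": 0,"rx": 0,"ry": 0,"rz": 0,"gripper": 0.5},
    {"tx": 0,"ty": 0,"tz": 0,"rx": 0,"ry": 0,"rz": 0,"gripper": 0.5}
  ]
}}

```text
time_s: 16.38
ee_pos: [630.4, -268.7, 46.3]
ee_rot: [179.9, 0.0, 90.0]
force: [0.8, 0.3, -0.1]
gripper_width: 39.3
gripper_force: 10.0
```

Emit:
{"fn": "send_rows", "kwargs": {
  "motion": [
    {"tx": 0,"ty": 0,"tz": 0.004,"rx": 0,"ry": 0,"rz": 0,"gripper": 0.5},
    {"tx": 0,"ty": 0,"tz": 0.003,"rx": 0,"ry": 0,"rz": 0,"gripper": 0.5},
    {"tx": 0,"ty": 0,"tz": 0.001,"rx": 0,"ry": 0,"rz": 0,"gripper": 0.5},
    {"tx": 0,"ty": 0,"tz": 0,"rx": 0,"ry": 0,"rz": 0,"gripper": 0.5},
    {"tx": 0,"ty": 0,"tz": 0,"rx": 0,"ry": 0,"rz": 0,"gripper": 0.5}
  ]
}}

```text
time_s: 17.0
ee_pos: [629.9, -268.5, 42.0]
ee_rot: [180.0, 0.0, 90.0]
force: [-1.9, 0.6, 5.1]
gripper_width: 39.7
gripper_force: 10.0
```

Emit:
{"fn": "send_rows", "kwargs": {
  "motion": [
    {"tx": 0,"ty": 0,"tz": 0,"rx": 0,"ry": 0,"rz": 0,"gripper": 0},
    {"tx": 0,"ty": 0,"tz": 0,"rx": 0,"ry": 0,"rz": 0,"gripper": -0.2},
    {"tx": 0,"ty": 0,"tz": 0,"rx": 0,"ry": 0,"rz": 0,"gripper": -0.3},
    {"tx": 0,"ty": 0,"tz": -0.03,"rx": 0,"ry": 0,"rz": 0,"gripper": -0.3},
    {"tx": 0,"ty": 0,"tz": -0.1,"rx": 0,"ry": 0,"rz": 0,"gripper": -1},
    {"tx": 0,"ty": 0,"tz": -0.12,"rx": 0,"ry": 0,"rz": 0,"gripper": -1},
    {"tx": -0.005,"ty": -0.095,"tz": -0.01,"rx": 0,"ry": 0,"rz": 0,"gripper": -1},
    {"tx": -0.005,"ty": -0.095,"tz": 0,"rx": 0,"ry": 0,"rz": 0,"gripper": -1},
    {"tx": -0.005,"ty": -0.095,"tz": 0,"rx": 0,"ry": 0,"rz": 0,"gripper": -1},
    {"tx": -0.005,"ty": -0.095,"tz": 0,"rx": 0,"ry": 0,"rz": 0,"gripper": -1},
    {"tx": 0,"ty": 0,"tz": 0,"rx": 0,"ry": 0,"rz": 0,"gripper": -1},
    {"tx": 0,"ty": 0,"tz": 0,"rx": 0,"ry": 0,"rz": 0,"gripper": -1}
  ]
}}

```text
time_s: 18.5
ee_pos: [440.8, -279.0, 172.5]
ee_rot: [179.8, 0.1, 90.0]
force: [0.7, 0.5, 0.8]
gripper_width: 91.3
gripper_force: 0.0
```

```bash
python3 -c "
from m import *
f=grab('wrist','w9'); print(f['s']['time_s'],f['s']['ee_pos'],f['s']['ee_rot'],f['s']['gripper_width'])
b=f['frame'].astype(int)
L=cv2.GaussianBlur(f['frame'],(3,3),0).mean(2)
j=proj(f,(630,-267,54)).round().astype(int); d=proj(f,(439.6,-196,45)).round().astype(int); print('jar pred',j,'dish pred',d)
print('jarrow',L[j[1],j[0]-60:j[0]+60:3].round().astype(int).tolist()); print('jarcol',L[j[1]-55:min(j[1]+60,242):3,j[0]].round().astype(int).tolist())
print('dishrow',[b[d[1],x].tolist() for x in range(d[0]-44,d[0]+45,4)]); print('dishcol',[b[y,d[0]].tolist() for y in range(d[1]-44,d[1]+45,4)])
"
```

```text
18.5 [ 440.778258   -278.99902282  172.54526501] [1.79849636e+02 7.18941805e-02 9.00114217e+01] 91.27384562307223
jar pred [472 186] dish pred [275 109]
jarrow [128, 123, 101, 119, 159, 157, 159, 161, 159, 145, 136, 102, 84, 120, 184, 188, 187, 187, 187, 187, 187, 186, 186, 186, 186, 185, 185, 167, 155, 154, 134, 118, 150, 180, 181, 180, 180, 180, 179, 179]
jarcol [123, 123, 113, 90, 145, 154, 154, 155, 157, 143, 101, 98, 172, 186, 187, 187, 187, 187, 187, 187, 187, 187, 186, 187, 183, 163, 158, 159, 157, 138, 123, 123, 123, 122, 122, 118, 140]
dishrow [[107, 115, 115], [105, 113, 113], [78, 84, 83], [105, 109, 108], [141, 141, 140], [146, 142, 134], [146, 142, 134], [146, 142, 135], [147, 143, 135], [146, 142, 134], [147, 142, 135], [146, 142, 134], [146, 143, 134], [147, 142, 135], [146, 143, 135], [146, 142, 134], [146, 142, 134], [146, 143, 135], [143, 147, 146], [53, 67, 60], [106, 114, 114], [107, 114, 115], [108, 115, 115]]
dishcol [[98, 106, 106], [35, 51, 42], [33, 51, 41], [130, 136, 134], [145, 144, 141], [146, 142, 133], [146, 142, 135], [146, 142, 134], [145, 141, 134], [145, 142, 134], [145, 142, 134], [146, 142, 134], [146, 142, 135], [146, 142, 134], [147, 143, 135], [147, 143, 135], [147, 142, 135], [147, 143, 135], [156, 155, 153], [133, 132, 131], [89, 94, 88], [36, 54, 44], [65, 96, 80]]
```

Jar sits on the pan at about (630,-267) (centre pixel (473,185.5) as predicted). Dish is where expected, at (439.5,-196). Moving down over the dish.

Emit:
{"fn": "send_rows", "kwargs": {
  "motion": [
    {"tx": 0.083,"ty": -0.001,"tz": 0.02,"rx": 0,"ry": 0,"rz": 0,"gripper": -1},
    {"tx": 0.083,"ty": 0,"tz": 0.02,"rx": 0,"ry": 0,"rz": 0,"gripper": -1},
    {"tx": 0,"ty": 0,"tz": 0.08,"rx": 0,"ry": 0,"rz": 0,"gripper": -1},
    {"tx": 0,"ty": 0,"tz": 0.09,"rx": 0,"ry": 0,"rz": 0,"gripper": -1},
    {"tx": 0,"ty": 0,"tz": 0.05,"rx": 0,"ry": 0,"rz": 0,"gripper": -1},
    {"tx": 0,"ty": 0,"tz": 0.01,"rx": 0,"ry": 0,"rz": 0,"gripper": -1},
    {"tx": 0,"ty": 0,"tz": 0,"rx": 0,"ry": 0,"rz": 0,"gripper": -1},
    {"tx": 0,"ty": 0,"tz": 0,"rx": 0,"ry": 0,"rz": 0,"gripper": -1}
  ],
  "grip_force": 8
}}

```text
time_s: 19.55
ee_pos: [440.4, -195.9, 37.5]
ee_rot: [179.9, 0.1, 90.0]
force: [0.0, 0.6, 0.0]
gripper_width: 91.0
gripper_force: 0.0
```

```bash
python3 -c "
from m import *
f=load('w7')
q=np.array([onz(f,170+u*.3,40+v*.3,30)[:2] for u,v in [(233,118),(441,76),(483,368),(288,402)]]); print('box',q.mean(0),np.linalg.norm(q-np.roll(q,1,0),axis=1).round(1)); d=q[0]+q[1]-q[2]-q[3]; print(np.degrees(np.arctan2(-d[0],d[1])))
"
```

```text
box [ 441.1008723  -199.64832907] [82.9 60.7 83.7 60.8]
10.168880751594754
```

Emit:
{"fn": "send_rows", "kwargs": {
  "motion": [
    {"tx": 0,"ty": 0,"tz": 0.007,"rx": 0,"ry": 0,"rz": 0,"gripper": -1},
    {"tx": 0,"ty": 0,"tz": 0,"rx": 0,"ry": 0,"rz": 0,"gripper": -0.5},
    {"tx": 0,"ty": 0,"tz": 0,"rx": 0,"ry": 0,"rz": 0,"gripper": 0},
    {"tx": 0,"ty": 0,"tz": 0,"rx": 0,"ry": 0,"rz": 0,"gripper": 0.2},
    {"tx": 0,"ty": 0,"tz": 0,"rx": 0,"ry": 0,"rz": 0,"gripper": 0.2},
    {"tx": 0,"ty": 0,"tz": 0,"rx": 0,"ry": 0,"rz": 0,"gripper": 0.2},
    {"tx": 0,"ty": 0,"tz": 0,"rx": 0,"ry": 0,"rz": 0,"gripper": 0.2}
  ]
}}

```text
time_s: 20.42
ee_pos: [439.2, -195.5, 33.0]
ee_rot: [180.0, -0.0, 90.0]
force: [-0.2, 0.5, 0.8]
gripper_width: 57.7
gripper_force: 8.0
```

Emit:
{"fn": "send_rows", "kwargs": {
  "motion": [
    {"tx": 0,"ty": 0,"tz": -0.01,"rx": 0,"ry": 0,"rz": 0,"gripper": 0.2},
    {"tx": 0,"ty": 0,"tz": -0.04,"rx": 0,"ry": 0,"rz": 0,"gripper": 0.2},
    {"tx": 0,"ty": 0,"tz": -0.08,"rx": 0,"ry": 0,"rz": 0,"gripper": 0.2},
    {"tx": 0,"ty": 0,"tz": -0.07,"rx": 0,"ry": 0,"rz": 0,"gripper": 0.2},
    {"tx": 0.01,"ty": 0.05,"tz": 0,"rx": 0,"ry": 0,"rz": 0,"gripper": 0.2},
    {"tx": 0.0225,"ty": 0.093,"tz": 0,"rx": 0,"ry": 0,"rz": 0,"gripper": 0.2},
    {"tx": 0.0225,"ty": 0.093,"tz": 0,"rx": 0,"ry": 0,"rz": 0,"gripper": 0.2},
    {"tx": 0.0225,"ty": 0.093,"tz": 0,"rx": 0,"ry": 0,"rz": 0,"gripper": 0.2},
    {"tx": 0.01,"ty": 0.043,"tz": 0,"rx": 0,"ry": 0,"rz": 0,"gripper": 0.2},
    {"tx": 0,"ty": 0,"tz": 0,"rx": 0,"ry": 0,"rz": 0,"gripper": 0.2},
    {"tx": 0,"ty": 0,"tz": 0,"rx": 0,"ry": 0,"rz": 0,"gripper": 0.2}
  ]
}}

```text
time_s: 21.8
ee_pos: [624.0, -151.8, 132.8]
ee_rot: [-179.9, -0.0, 90.0]
force: [0.5, 0.1, 0.4]
gripper_width: 57.8
gripper_force: 8.0
```

```bash
python3 -c "
from m import *
f=grab('wrist','w10'); print(f['s']['time_s'],f['s']['ee_pos'],f['s']['ee_rot'],f['s']['gripper_width'])
L=cv2.GaussianBlur(f['frame'],(3,3),0).mean(2)
g=proj(f,(625.5,-60.3,30.5)); print(g); x,y=g.round().astype(int)
print(L[y,x-80:x+81:4].round().astype(int).tolist()); print(L[max(y-80,0):y+81:4,x].round().astype(int).tolist())
for t in (100,120,140,160): rect(f,t,cv2.morphologyEx((L>t).astype(np.uint8),cv2.MORPH_OPEN,np.ones((3,3))),(x,y),30.5)
"
```

```text
21.8 [ 624.03405402 -151.75550297  132.75530499] [-1.79914887e+02 -1.23376843e-02  9.00252460e+01] 57.790812477499145
[278.98205484  97.97513199]
[200, 200, 200, 158, 121, 85, 109, 139, 140, 141, 141, 142, 142, 142, 143, 143, 143, 144, 144, 145, 145, 145, 146, 146, 145, 146, 146, 146, 147, 147, 147, 147, 147, 147, 147, 133, 71, 131, 122, 125, 125]
[174, 189, 211, 194, 105, 210, 216, 216, 217, 217, 218, 218, 218, 160, 145, 145, 145, 145, 145, 145, 145, 145, 145, 144, 145, 144, 144, 143, 143, 142, 142, 142, 141, 141, 141, 137, 66, 133, 134, 119, 126]
100 True c [ 598.5 -103.7] size [485.1 232. ] ang 0.0
120 True c [627.6 -62.9] size [98.2 98.4] ang 52.7
140 True c [629.  -60.5] size [90.8 96.3] ang 54.6
160 False c [ 626.3 -198.3] size [640.8 421.1] ang 0.1
```

Glass centre at (627,-61.5). Ring edges at cols 219/343 and rows 34/162 agree. Moving over and lowering.

Emit:
{"fn": "send_rows", "kwargs": {
  "motion": [
    {"tx": 0.06,"ty": 0.006,"tz": 0,"rx": 0,"ry": 0,"rz": 0,"gripper": 0.2},
    {"tx": 0.08,"ty": 0,"tz": 0,"rx": 0,"ry": 0,"rz": 0,"gripper": 0.2},
    {"tx": 0.041,"ty": 0,"tz": 0,"rx": 0,"ry": 0,"rz": 0,"gripper": 0.2},
    {"tx": 0,"ty": 0,"tz": 0.06,"rx": 0,"ry": 0,"rz": 0,"gripper": 0.2},
    {"tx": 0,"ty": 0,"tz": 0.08,"rx": 0,"ry": 0,"rz": 0,"gripper": 0.2},
    {"tx": 0,"ty": 0,"tz": 0.04,"rx": 0,"ry": 0,"rz": 0,"gripper": 0.2},
    {"tx": 0,"ty": 0,"tz": 0.01,"rx": 0,"ry": 0,"rz": 0,"gripper": 0.2},
    {"tx": 0,"ty": 0,"tz": 0,"rx": 0,"ry": 0,"rz": 0,"gripper": 0.2},
    {"tx": 0,"ty": 0,"tz": 0,"rx": 0,"ry": 0,"rz": 0,"gripper": 0.2}
  ]
}}

```text
time_s: 22.98
ee_pos: [629.0, -61.4, 39.3]
ee_rot: [179.9, 0.0, 90.0]
force: [0.0, -0.1, -0.4]
gripper_width: 57.5
gripper_force: 8.0
```

Emit:
{"fn": "send_rows", "kwargs": {
  "motion": [
    {"tx": 0,"ty": -0.003,"tz": 0.006,"rx": 0,"ry": 0,"rz": 0,"gripper": 0.2},
    {"tx": 0,"ty": 0,"tz": 0.003,"rx": 0,"ry": 0,"rz": 0,"gripper": 0.2},
    {"tx": 0,"ty": 0,"tz": 0.001,"rx": 0,"ry": 0,"rz": 0,"gripper": 0.2},
    {"tx": 0,"ty": 0,"tz": 0,"rx": 0,"ry": 0,"rz": 0,"gripper": 0.2},
    {"tx": 0,"ty": 0,"tz": 0,"rx": 0,"ry": 0,"rz": 0,"gripper": 0.2}
  ]
}}

```text
time_s: 23.6
ee_pos: [626.6, -61.2, 33.5]
ee_rot: [180.0, -0.0, 90.0]
force: [-2.0, 0.1, 5.4]
gripper_width: 57.8
gripper_force: 8.0
```

Emit:
{"fn": "send_rows", "kwargs": {
  "motion": [
    {"tx": 0,"ty": 0,"tz": 0,"rx": 0,"ry": 0,"rz": 0,"gripper": -0.3},
    {"tx": 0,"ty": 0,"tz": 0,"rx": 0,"ry": 0,"rz": 0,"gripper": -0.8},
    {"tx": 0,"ty": 0,"tz": 0,"rx": 0,"ry": 0,"rz": 0,"gripper": -0.8},
    {"tx": 0,"ty": 0,"tz": -0.04,"rx": 0,"ry": 0,"rz": 0,"gripper": -1},
    {"tx": 0,"ty": 0,"tz": -0.1,"rx": 0,"ry": 0,"rz": 0,"gripper": -1},
    {"tx": 0,"ty": 0,"tz": -0.1,"rx": 0,"ry": 0,"rz": 0,"gripper": -1},
    {"tx": -0.073,"ty": -0.062,"tz": -0.01,"rx": 0,"ry": 0,"rz": 0,"gripper": -1},
    {"tx": -0.073,"ty": -0.062,"tz": 0,"rx": 0,"ry": 0,"rz": 0,"gripper": -1},
    {"tx": -0.073,"ty": -0.062,"tz": 0,"rx": 0,"ry": 0,"rz": 0,"gripper": -1},
    {"tx": -0.073,"ty": -0.062,"tz": 0,"rx": 0,"ry": 0,"rz": 0,"gripper": -1},
    {"tx": -0.073,"ty": -0.062,"tz": 0,"rx": 0,"ry": 0,"rz": 0,"gripper": -1},
    {"tx": -0.073,"ty": -0.062,"tz": 0,"rx": 0,"ry": 0,"rz": 0,"gripper": -1}
  ]
}}

```text
time_s: 25.1
ee_pos: [439.7, -281.3, 157.9]
ee_rot: [180.0, 0.0, 90.0]
force: [0.3, -0.5, 0.2]
gripper_width: 91.0
gripper_force: 0.0
```

Emit:
{"fn": "send_rows", "kwargs": {
  "motion": [
    {"tx": 0,"ty": 0,"tz": 0,"rx": 0,"ry": 0,"rz": 0,"gripper": -1},
    {"tx": 0,"ty": 0,"tz": 0,"rx": 0,"ry": 0,"rz": 0,"gripper": -1}
  ]
}}

```text
time_s: 25.35
ee_pos: [441.0, -280.1, 157.9]
ee_rot: [180.0, -0.0, 90.0]
force: [0.2, -0.5, -0.2]
gripper_width: 91.0
gripper_force: 0.0
```

```bash
python3 -c "
from m import *
f=grab('wrist','w11'); print(f['s']['time_s'],f['s']['ee_pos'],f['s']['ee_rot'],f['s']['gripper_width'])
b=f['frame'].astype(int); x,y=proj(f,(441,-199.6,30)).round().astype(int); print(x,y)
g=((b[...,1]>b[...,0]*1.15+4)&(b[...,1]>b[...,2]*1.07)).astype(np.uint8); g=cv2.morphologyEx(g,cv2.MORPH_OPEN,np.ones((3,3)))
rect(f,'box',g,(x-12,y),30)
# dish on glass from scene: project edges
s=grab('scene','s11')
print(proj(s,(627,-61,45.5)),proj(s,(627,-61,30.5)))
h=s['frame'].astype(int); u,v=proj(s,(627,-61,45.5)).round().astype(int)
for r in range(v-20,v+24,4): print(r,[int(q) for q in h[r,u-36:u+37:3].mean(1)])
"
```

```text
25.35 [ 441.03785583 -280.08583248  157.89748179] [ 1.79970168e+02 -2.42123097e-02  8.99986187e+01] 91.0074978693832
277 112
box False c [ 445.1 -337.5] size [461.3 700.9] ang 89.9
[296.34719685 209.29914918] [296.23857818 212.88786117]
189 [209, 204, 208, 207, 209, 206, 208, 207, 205, 206, 206, 209, 207, 205, 207, 207, 207, 209, 190, 135, 45, 61, 61, 42, 43]
193 [209, 206, 209, 205, 206, 207, 206, 208, 209, 209, 208, 204, 208, 206, 206, 206, 205, 208, 206, 207, 208, 210, 51, 43, 46]
197 [207, 208, 205, 205, 209, 209, 208, 206, 202, 220, 201, 201, 208, 207, 205, 209, 204, 207, 205, 207, 207, 208, 47, 42, 45]
201 [204, 208, 208, 209, 207, 208, 210, 203, 220, 207, 170, 150, 142, 153, 168, 203, 207, 211, 206, 207, 205, 218, 14, 14, 14]
205 [207, 205, 207, 205, 205, 208, 189, 204, 200, 222, 197, 186, 184, 190, 210, 224, 142, 204, 89, 9, 209, 31, 0, 53, 23]
209 [206, 208, 207, 204, 204, 181, 223, 223, 222, 165, 141, 142, 145, 141, 143, 213, 222, 184, 220, 211, 31, 31, 14, 16, 6]
213 [206, 206, 204, 209, 183, 223, 74, 222, 228, 153, 143, 142, 143, 142, 144, 162, 220, 223, 147, 32, 36, 33, 33, 1, 0]
217 [204, 204, 207, 181, 222, 217, 139, 223, 221, 131, 92, 108, 119, 114, 93, 221, 219, 226, 182, 68, 26, 32, 44, 49, 62]
221 [207, 204, 214, 95, 192, 215, 223, 77, 223, 224, 225, 200, 203, 196, 220, 221, 217, 96, 216, 149, 148, 38, 35, 35, 65]
225 [207, 209, 214, 77, 84, 24, 131, 187, 215, 101, 163, 207, 208, 209, 135, 128, 227, 221, 159, 173, 137, 35, 41, 40, 39]
229 [208, 206, 207, 212, 175, 115, 65, 76, 92, 133, 179, 207, 227, 224, 224, 223, 219, 169, 103, 210, 93, 39, 38, 42, 37]
```

The dish is centred in the ring in the scene view (cols 287–304 inside 278–314). Redoing the box mask.

```bash
python3 -c "
from m import *
f=load('w11'); b=f['frame'].astype(int)
g=((b[...,1]>b[...,0]*1.2)&(b[...,1]>b[...,2]*1.07)).astype(np.uint8); g[235:]=0; g[:,:200]=0; g[:,370:]=0
g=cv2.morphologyEx(g,cv2.MORPH_OPEN,np.ones((3,3))); n,l,s,c=cv2.connectedComponentsWithStats(g); k=1+s[1:,4].argmax(); print(s[k],c[k])
y,x=np.argwhere(l==k)[0]; r=rect(f,'box',g,(x,y),30)
print([b[112,q].tolist() for q in range(235,325,6)])
"
```

```text
[ 236   59   78  102 3712] [275.92860991 108.6565194 ]
box True c [ 440.2 -199.3] size [61.8 83.4] ang 10.1
[[108, 116, 116], [94, 97, 98], [31, 50, 40], [36, 53, 44], [60, 72, 64], [124, 125, 121], [116, 116, 116], [124, 124, 121], [120, 119, 116], [128, 127, 122], [36, 53, 45], [36, 53, 45], [33, 52, 42], [108, 115, 116], [109, 116, 117]]
```

Box at (440.2,-199.3), turned 10° counter-clockwise, size 62×83 as specified. Moving over, turning with it, lowering and gripping.

Emit:
{"fn": "send_rows", "kwargs": {
  "motion": [
    {"tx": 0.0808,"ty": -0.0016,"tz": 0,"rx": 0,"ry": 0,"rz": 0,"gripper": -1},
    {"tx": 0.0808,"ty": 0,"tz": 0,"rx": 0,"ry": 0,"rz": 0,"gripper": -1},
    {"tx": 0,"ty": 0,"tz": 0.06,"rx": 0,"ry": 0,"rz": -0.17,"gripper": -1},
    {"tx": 0,"ty": 0,"tz": 0.08,"rx": 0,"ry": 0,"rz": -0.17,"gripper": -1},
    {"tx": 0,"ty": 0,"tz": 0.08,"rx": 0,"ry": 0,"rz": 0,"gripper": -1},
    {"tx": 0,"ty": 0,"tz": 0.05,"rx": 0,"ry": 0,"rz": 0,"gripper": -1},
    {"tx": 0,"ty": 0,"tz": 0.02,"rx": 0,"ry": 0,"rz": 0,"gripper": -1},
    {"tx": 0,"ty": 0,"tz": 0,"rx": 0,"ry": 0,"rz": 0,"gripper": -0.4},
    {"tx": 0,"ty": 0,"tz": 0,"rx": 0,"ry": 0,"rz": 0,"gripper": 0.2},
    {"tx": 0,"ty": 0,"tz": 0,"rx": 0,"ry": 0,"rz": 0,"gripper": 0.2},
    {"tx": 0,"ty": 0,"tz": 0,"rx": 0,"ry": 0,"rz": 0,"gripper": 0.2},
    {"tx": 0,"ty": 0,"tz": 0,"rx": 0,"ry": 0,"rz": 0,"gripper": 0.2}
  ],
  "grip_force": 20
}}

```text
time_s: 26.95
ee_pos: [440.6, -199.7, 13.8]
ee_rot: [179.9, 0.1, 100.2]
force: [-0.3, 0.2, 6.0]
gripper_width: 62.6
gripper_force: 20.0
```

Emit:
{"fn": "send_rows", "kwargs": {
  "motion": [
    {"tx": 0,"ty": 0,"tz": -0.02,"rx": 0,"ry": 0,"rz": 0,"gripper": 0.2},
    {"tx": 0,"ty": 0,"tz": -0.05,"rx": 0,"ry": 0,"rz": 0.152,"gripper": 0.2},
    {"tx": 0,"ty": 0,"tz": -0.07,"rx": 0,"ry": 0,"rz": 0.152,"gripper": 0.2},
    {"tx": 0,"ty": 0,"tz": -0.06,"rx": 0,"ry": 0,"rz": 0.152,"gripper": 0.2},
    {"tx": 0.06,"ty": -0.0057,"tz": 0,"rx": 0,"ry": 0,"rz": 0,"gripper": 0.2},
    {"tx": 0.1068,"ty": -0.0102,"tz": 0,"rx": 0,"ry": 0,"rz": 0,"gripper": 0.2},
    {"tx": 0.1068,"ty": -0.0102,"tz": 0,"rx": 0,"ry": 0,"rz": 0,"gripper": 0.2},
    {"tx": 0.1068,"ty": -0.0102,"tz": 0,"rx": 0,"ry": 0,"rz": 0,"gripper": 0.2},
    {"tx": 0.1068,"ty": -0.0102,"tz": 0,"rx": 0,"ry": 0,"rz": 0,"gripper": 0.2},
    {"tx": 0.1068,"ty": -0.0102,"tz": 0,"rx": 0,"ry": 0,"rz": 0,"gripper": 0.2},
    {"tx": 0.0468,"ty": -0.0045,"tz": 0,"rx": 0,"ry": 0,"rz": 0,"gripper": 0.2},
    {"tx": 0,"ty": 0,"tz": 0,"rx": 0,"ry": 0,"rz": 0,"gripper": 0.2}
  ]
}}

```text
time_s: 28.45
ee_pos: [428.3, 123.4, 113.2]
ee_rot: [180.0, 0.0, 86.7]
force: [-0.3, 0.6, -0.4]
gripper_width: 63.0
gripper_force: 20.0
```

Emit:
{"fn": "send_rows", "kwargs": {
  "motion": [
    {"tx": 0,"ty": 0,"tz": 0.05,"rx": 0,"ry": 0,"rz": 0,"gripper": 0.2},
    {"tx": 0,"ty": 0,"tz": 0.07,"rx": 0,"ry": 0,"rz": 0,"gripper": 0.2},
    {"tx": 0,"ty": 0,"tz": 0.05,"rx": 0,"ry": 0,"rz": 0,"gripper": 0.2},
    {"tx": 0,"ty": 0,"tz": 0.01,"rx": 0,"ry": 0,"rz": 0,"gripper": 0.2},
    {"tx": 0,"ty": 0,"tz": 0,"rx": 0,"ry": 0,"rz": 0,"gripper": 0.2},
    {"tx": 0,"ty": 0,"tz": 0,"rx": 0,"ry": 0,"rz": 0,"gripper": 0.2}
  ]
}}

```text
time_s: 29.2
ee_pos: [429.6, 122.2, 24.0]
ee_rot: [179.9, -0.0, 86.5]
force: [-0.2, -0.6, -0.2]
gripper_width: 62.4
gripper_force: 20.0
```

Emit:
{"fn": "send_rows", "kwargs": {
  "motion": [
    {"tx": 0,"ty": 0,"tz": 0.01,"rx": 0,"ry": 0,"rz": 0,"gripper": 0.2},
    {"tx": 0,"ty": 0,"tz": 0.006,"rx": 0,"ry": 0,"rz": 0,"gripper": 0.2},
    {"tx": 0,"ty": 0,"tz": 0.002,"rx": 0,"ry": 0,"rz": 0,"gripper": 0.2},
    {"tx": 0,"ty": 0,"tz": 0,"rx": 0,"ry": 0,"rz": 0,"gripper": 0.2},
    {"tx": 0,"ty": 0,"tz": 0,"rx": 0,"ry": 0,"rz": 0,"gripper": 0.2}
  ]
}}

```text
time_s: 29.82
ee_pos: [428.8, 122.3, 15.2]
ee_rot: [180.0, -0.0, 86.6]
force: [-2.7, -1.3, 12.9]
gripper_width: 62.4
gripper_force: 20.0
```

Emit:
{"fn": "send_rows", "kwargs": {
  "motion": [
    {"tx": 0,"ty": 0,"tz": 0,"rx": 0,"ry": 0,"rz": 0,"gripper": -0.3},
    {"tx": 0,"ty": 0,"tz": 0,"rx": 0,"ry": 0,"rz": 0,"gripper": -0.7},
    {"tx": 0,"ty": 0,"tz": 0,"rx": 0,"ry": 0,"rz": 0,"gripper": -0.7},
    {"tx": 0,"ty": 0,"tz": -0.04,"rx": 0,"ry": 0,"rz": 0,"gripper": -0.7},
    {"tx": 0,"ty": 0,"tz": -0.1,"rx": 0,"ry": 0,"rz": 0,"gripper": -0.7},
    {"tx": 0,"ty": 0,"tz": -0.12,"rx": 0,"ry": 0,"rz": 0,"gripper": -0.7},
    {"tx": 0,"ty": 0,"tz": -0.12,"rx": 0,"ry": 0,"rz": 0,"gripper": -0.7},
    {"tx": -0.12,"ty": 0,"tz": -0.02,"rx": 0,"ry": 0,"rz": 0,"gripper": -0.7},
    {"tx": -0.12,"ty": 0,"tz": -0.02,"rx": 0,"ry": 0,"rz": 0,"gripper": -0.7},
    {"tx": -0.05,"ty": 0,"tz": -0.02,"rx": 0,"ry": 0,"rz": 0,"gripper": -0.7},
    {"tx": 0,"ty": 0,"tz": 0,"rx": 0,"ry": 0,"rz": 0,"gripper": -0.7},
    {"tx": 0,"ty": 0,"tz": 0,"rx": 0,"ry": 0,"rz": 0,"gripper": -0.7}
  ]
}}

```text
time_s: 31.32
ee_pos: [419.7, -22.0, 233.4]
ee_rot: [-179.9, -0.0, 86.6]
force: [1.1, 1.1, -0.4]
gripper_width: 77.5
gripper_force: 0.0
```

```bash
python3 -c "
from m import *
f=grab('wrist','w12'); print(f['s']['time_s'],f['s']['ee_pos'])
cv2.imwrite('pics/c12.png',np.hstack([cv2.resize(f['frame'],(400,300)),cv2.resize(grab('scene')['frame'][130:310,150:390],(400,300))])[:,:,::-1])
b=f['frame'].astype(int)
g=((b[...,1]>b[...,0]*1.2)&(b[...,1]>b[...,2]*1.07)).astype(np.uint8); g[235:]=0
g=cv2.morphologyEx(g,cv2.MORPH_OPEN,np.ones((3,3))); n,l,s,c=cv2.connectedComponentsWithStats(g); k=1+s[1:,4].argmax(); print(s[k],c[k])
y,x=np.argwhere(l==k)[0]; r=rect(f,'box',g,(x,y),31)
"
```

```text
31.325 [419.66378361 -21.95975066 233.37370371]
[ 251   12   56   83 2727] [277.8789879   52.49028236]
box True c [429.2 122.1] size [83.7 60.9] ang 86.4
```

View pics/c12.png

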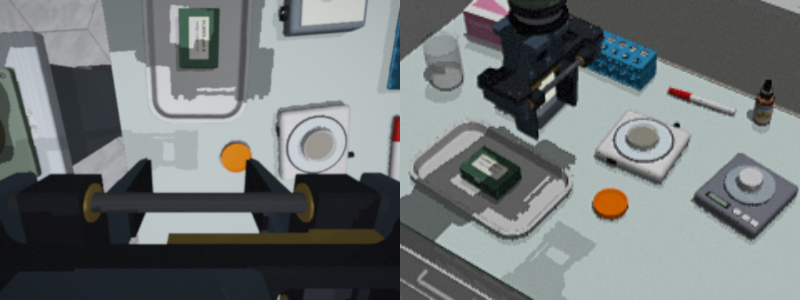

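Wrist view: the box lies in the tray, measured at (429.2,122.1) against the tray's middle (429.5,122), long side aligned. Jar and dish sit centred on pan and glass. The vial was confirmed earlier and the arm has stayed clear of it since. Handing in.

```bash
python3 -c "
from h import *
print(onz(load('w12'),276,169,20)); print(env.job_done())"
```

```text
[418.94239241  -7.94335045  20.        ]
the job is handed in; nothing more can be done
None
```

The vial, jar, dish and slide box are each at their own place, all four looked upright and centred when checked, and I handed the job in at about 31 s; no verdict came back.

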